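# Roll the oxygen cylinder gauge-up and slide it into its holder

## Task

Roll the small oxygen cylinder along the rubber mat, without picking it up, until its round gauge faces straight up. Then slide it base first partway into the empty sloping holder, let go, and from further back push it fully home, so that it rests there with the gauge still on the upper side, readable from above. Do not disturb the other things on the worktop.

Things in the scene. Friction and masses are not known exactly. Their poses are not given: they have to be found in the camera images.
- cylinder: Loose oxygen cylinder lying on the mat: aluminium body 60 mm diameter, 150 mm long, rounded base edge, then valve, 200 mm in all; about 0.55 kg. Origin on the centre line 95 mm from the base (centre of mass). x axis: base to valve; z axis: the way the gauge faces, at first about 115 degrees from up, on the robot's side. Rolls 30 mm per rad; some rolling resistance, stays where left.
- cylinder_base (a point): Centre of the cylinder's flat base, the end away from the valve; this end goes into the holder.
- cylinder_valve (a point): Point on the cylinder's centre line 171 mm from its base, in the middle of the steel valve block (38 mm diameter, from 156 to 186 mm from the base). Beyond it is a black flow knob, 34 mm diameter, ending 200 mm from the base. A 10 mm brass outlet spigot stands out opposite the gauge. None of this reaches beyond the 30 mm body radius.
- cylinder_gauge (a point): Centre of the round gauge's white dial (gauge 26 mm across, dark rim) on the side of the valve block, 27 mm off the centre line, 171 mm from the base.
- mat: Fixed black rubber mat, 400 x 400 mm, 3 mm thick, origin at the centre of its underside, on the worktop. The cylinder lies on it with its centre line at z = 0.033.
- sleeve: Empty one of two fixed sloping tube holders: bore 64 mm, outside 71 mm, 130 mm deep, closed bottom, rubber-lined so that a cylinder left partway in stays. The bore slopes 35 degrees from level, mouth at the upper end, opening roughly towards -y. Origin: centre of the bore's floor. z axis: out along the bore through the mouth; x axis: square to it, to the upper side (35 degrees from vertical).
- sleeve_mouth (a point): Centre of the empty holder's mouth, 130 mm out from the bore's floor, within a flared black rubber lip (80 mm outside, about 72 mm inside at the mouth, narrowing to the bore over 12 mm). When fully home the cylinder's base is on the floor, its x along the bore's z, its z along the bore's x; shoulder, valve and gauge stand 70 mm out of the mouth.
- sleeve_full: The occupied holder, alike in shape and frame, beside the empty one on the same grey plate, 100 mm from it centre to centre; a fixed cylinder of the same kind is in it, gauge up, valve 70 mm out of the mouth.
- saline_bottle: Bystander: clear bottle, 64 mm diameter, 160 mm tall, standing; origin under its centre.
- tape_roll: Bystander: roll of paper tape lying flat, 72 mm outside, 25 mm high; origin under its centre.
- valve_key: Bystander: flat steel cylinder key (spanner), 160 mm long, lying.
- bowl: Bystander: steel bowl, 140 mm across, 50 mm high; origin under its centre.
Things that resemble listed ones, but are neither listed nor needed, are in the scene too. Leave any blue or orange look-alike of the cylinder alone.

How it is judged:
By the outcome, as a careful person would: the job done as asked, in the order asked, and still so for the second after the job is handed in, with the robot touching nothing.
It also fails if it takes over 58 s, if anything falls off the work surface, if the arm or the gripper's body presses on something with over 40 N, if the wrist force passes 120 N, or if a joint passes its speed limit or range.

## Robot

A 6-joint arm with a two-finger parallel gripper is mounted at the origin on the work surface. World frame = base frame: x ahead of the robot, y to its left, z up, the work surface at z = 0. Lengths are in m, angles in rad, forces in N, time in s.
With the tool pointing down it reaches from about 0.3 to 0.775 m from the base axis. Payload 14.6 kg.
Tool frame: the origin (TCP) lies midway between the tips of the shut fingers; the grasp point (between the pads) lies 19 mm behind it; y points along the fingers, x is the direction in which the jaws open and shut, and the axes are right-handed (so a half turn about y gives the same grasp; the last joint's range is limited). The gripper opens to 94 mm and grips with 3 to 60 N. Pads are 16 mm wide; open, the fingers measure 119 mm over their backs; the gripper's body (75 mm by 177 mm) begins 78 mm behind the grasp point.
Start: joints at [-1.289, 0.3, 1.521, -0, 1.321, -0.067], TCP at [0.188, -0.517, 0.205] pointing down, gripper open.
Joint ranges: [-3.03, 3.03], [-0.79, 2.21], [0.23, 2.52], [-1.04, 4.18], [0, 3.07], [-2.55, 2.55]. Speed limits (rad/s): [2.22, 2.22, 2.57, 3.14, 3.14, 3.14].

## Interface

Orientations are given as a rotation vector (axis times angle).
In Python, from workcell import get_obs, read_camera, camera_params, sign_off gives the robot as it stands. The module is installed in compiled form; this text tells all that it offers.
- The arm moves only by the tool servo_tool, never from a script. Its argument "series" is a list of rows, each an object of numbers: "claw": the closure in counts, from 0 (fully open) to 255 (shut); "x", "y", "z": the shift along the world's x, y, z scaled (see below); "yaw": the turn about the world's z scaled (see below). A call has 1 to 12 rows; each row is the pose to reach, as a shift and turn from the pose commanded when the call began; what a row does not reach only later rows make up. The controller multiplies each number of a shift by 0.15 m and each number of a turn by 0.5 rad. A row lasts 1/10 s, in which the tool goes at most 50 mm and 8.59 degrees, less where a joint would pass 70% of its speed; a pose out of reach is approached as far as the arm can. A call with a number of a shift or a turn outside -1 to 1 is refused whole. A call with a gripper value outside its range is refused whole. The fingers move at their own pace and stop on an object; "squeeze" is the grip in N (left out, the last holds). Time passes only in rows, so rows that repeat a pose let the fingers close. It gives the time, the measured TCP pose, the force and the opening at its end, in the units of the state.
- get_obs(): the state, without advancing time (a new reading comes with each control period).
- read_camera(name): name is "scene" or "top" or "wrist"; returns the picture (420x560x3 uint8, blue, green, red); there is no depth.
- camera_params(name): a dict with "fx", "fy", "cx", "cy" (pixels), "k1" (the pictures are not rectified: a ray, as slopes to the right and down, at radius r is drawn at 1 + k1 r^2 times it, then the intrinsics apply), "R" (3x3) and "t" (3): a world point X has camera coordinates R X + t. Camera axes: x right, y down, z forward; pixel columns grow to the right and rows downward; lengths in m; the calibration is good to about 2 mm. A picture is of the moment at which its call begins: read the wrist's pose just before it. camera_params takes no time and is no camera call; for the wrist camera it gives the pose at the moment of the call.
- sign_off(): hands the job in, once; it reports no verdict.
The state is a dict: "t": time; "joint_positions": joint angles; "dq": joint speeds; "tau": joint torques, N m; "position": TCP position; "tcp_rot": TCP orientation; "ft_force": force on the tool from outside, world axes, zero at the start; "ft_torque": the same for the moment, N m; "gripper_width": finger opening in m.
Only numpy, scipy, OpenCV 4.12 (cv2) and the standard library are available. Lean on these libraries where they do the work, as an engineer would, in place of code of your own. Each camera call takes 0.05 s, during which the arm holds its last target.

## Working session

There is one attempt and no reset: what is moved stays moved. The work goes in short steps, Python scripts to look and compute and a tool call to move; the robot and the scene stay as the last step left them, time stands still between calls to the robot, and variables do not carry over. Pictures are saved under pics/ and viewed, and the job is handed in when it is done.

Besides the shell and the picture viewer there is one more tool, called after ">>>" by a JSON object that holds its "name" and its "arguments", one argument or row to a line. servo_tool: Moves the arm, as the interface text tells. Its arguments: {"type":"object","properties":{"series":{"type":"array"},"squeeze":{"type":"number"}},"required":["series"]}

```bash
mkdir -p pics; ls
cat > h.py <<'E'
import numpy as np,cv2
from workcell import *
def ray(cam,u,v):
    p=cam; K=np.array([[p['fx'],0,p['cx']],[0,p['fy'],p['cy']],[0,0,1.]])
    x,y=(u-p['cx'])/p['fx'],(v-p['cy'])/p['fy']
    # invert distortion
    d=np.array([x,y]);s=d.copy()
    for _ in range(30): s=d/(1+p['k1']*(s@s))
    R=np.array(p['R']);t=np.array(p['t'])
    return -R.T@t, R.T@np.array([s[0],s[1],1.])
def onz(cam,u,v,z):
    o,d=ray(cam,u,v); return o+d*(z-o[2])/d[2]
def proj(cam,X):
    c=np.array(cam['R'])@np.asarray(X,float)+np.array(cam['t']); s=c[:2]/c[2]; s=s*(1+cam['k1']*(s@s))
    return np.array([cam['fx']*s[0]+cam['cx'],cam['fy']*s[1]+cam['cy']])
def snap(n,f,s=1):
    p=camera_params(n); im=read_camera(n); cv2.imwrite('pics/'+f+'.png',im); return im,p
def tri(pl):
    A=np.zeros((3,3));b=np.zeros(3)
    for o,d in pl:
        d=d/np.linalg.norm(d);M=np.eye(3)-np.outer(d,d);A+=M;b+=M@o
    return np.linalg.solve(A,b)
E
python3 - <<'E'
from h import *
for n in ['scene','top','wrist']:
    im,p=snap(n,n+'0'); print(n,p)
print(get_obs())
E
```

```text
pics
scene {'fx': 455.6439910188135, 'fy': 455.6439910188135, 'cx': 279.0165973330696, 'cy': 205.00120912512037, 'k1': -0.10089749072399186, 'R': array([[-3.88740764e-01,  9.21347121e-01, -3.16797695e-04],
       [ 7.08065039e-01,  2.98531364e-01, -6.39939783e-01],
       [-5.89512103e-01, -2.48994993e-01, -7.68424996e-01]]), 't': array([ 0.32651365, -0.22455944,  1.60668118])}
top {'fx': 504.09211147445774, 'fy': 504.09211147445774, 'cx': 276.9011754959267, 'cy': 204.98609084163374, 'k1': -0.16256747280426917, 'R': array([[-0.02687304, -0.99959774,  0.00906666],
       [-0.9943756 ,  0.02580094, -0.10272036],
       [ 0.10244511, -0.01177607, -0.99466895]]), 't': array([-0.13528177,  0.51450558,  1.67800958])}
wrist {'fx': 360.5725930299958, 'fy': 360.5725930299958, 'cx': 285.03093872422755, 'cy': 207.0142646086144, 'k1': -0.07566174677486527, 'R': array([[ 3.40933769e-01, -9.40087210e-01, -4.50329583e-04],
       [-9.04174749e-01, -3.28040752e-01,  2.73600599e-01],
       [-2.57356150e-01, -9.28725066e-02, -9.61843287e-01]]), 't': array([-0.54951259, -0.02764812,  0.39096551])}
{'t': 0.15, 'joint_positions': array([-1.28860088e+00,  3.00315887e-01,  1.52140787e+00, -5.46477456e-06,
        1.32070193e+00, -6.65936059e-02]), 'dq': array([ 5.01100047e-04, -2.08964022e-03,  1.94234124e-05,  6.13891080e-05,
        3.58438095e-04,  5.54630299e-05]), 'tau': array([ 9.96378003e-04, -5.31956148e+01, -3.52822602e+01,  7.08400737e-02,
        2.35500588e-02, -5.53725317e-05]), 'position': array([ 0.18791462, -0.51670189,  0.20504475]), 'tcp_rot': array([-1.35372719,  0.94900708, -0.94792861]), 'ft_force': array([0.75858218, 0.05369949, 0.03909258]), 'ft_torque': array([-0.00428828,  0.03375157,  0.03909976]), 'gripper_width': 0.09371913354976187}
```

View pics/scene0.png

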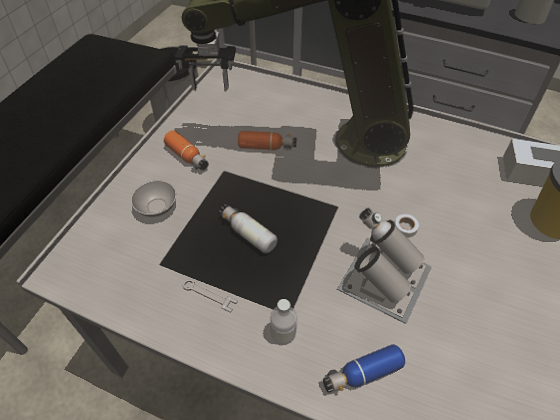

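View pics/top0.png

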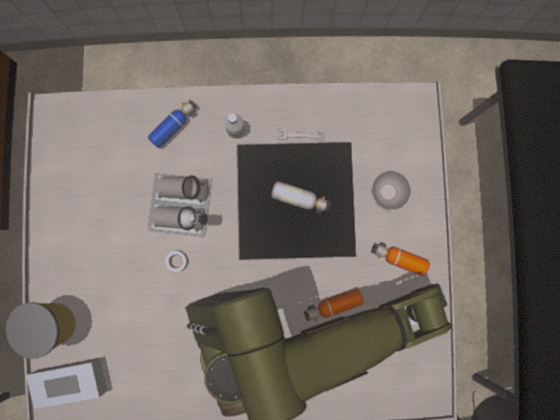

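View pics/wrist0.png

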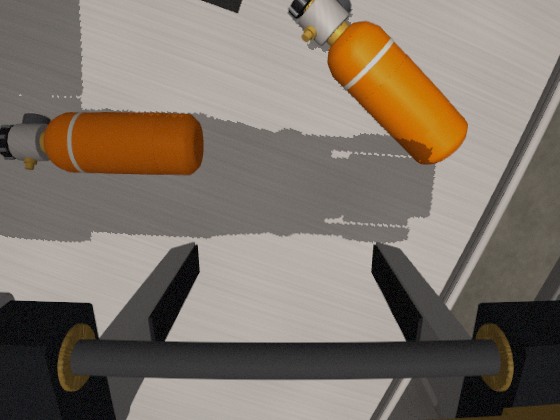

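The top view shows the white cylinder on the mat: base at about (275,190) and valve at about (325,205). The empty holder's dark mouth is at about (192,187), facing -y. The full holder is at about (190,217). I'll measure these before moving.

Run:
```python
from h import *
from scipy.spatial.transform import Rotation as R
o=get_obs(); M=R.from_rotvec(o['tcp_rot']).as_matrix(); print('tool axes cols',M.round(3))
w=camera_params('wrist'); c=-w['R'].T@w['t']; print('wristcam',c, 'rel tool',M.T@(c-o['position']),'fwd',w['R'][2])
t=camera_params('top');s=camera_params('scene')
# body mask of white cylinder
im=cv2.imread('pics/top0.png');hsv=cv2.cvtColor(im,cv2.COLOR_BGR2HSV)
m=np.zeros(im.shape[:2],np.uint8);m[148:255,243:350]=1
m[hsv[...,2]<75]=0
ys,xs=np.nonzero(m);P=np.array([onz(t,x,y,.04)[:2] for x,y in zip(xs,ys)])
mu=P.mean(0);u,sv,v=np.linalg.svd(P-mu);d=v[0];d=d if d[1]<0 else -d
q=(P-mu)@d;print('cyl mean',mu,'dir',d,'yaw of base dir deg',np.degrees(np.arctan2(-d[1],-d[0])),'ext',q.min(),q.max(),'width',np.ptp((P-mu)@[-d[1],d[0]]))
print('base',mu+d*q.min(),'end',mu+d*q.max())
for n,z in [('top',0)]:
  for nm,(a,b) in dict(matTL=(238,143),matTR=(351,143),matBL=(239,259),matBR=(355,258),bottle=(234,125),bowl=(391,190),tape=(176,261)).items():
    print(nm,onz(t,a,b,z).round(3))
# plate corners
for a,b in [(155,173),(212,178),(149,233),(207,237)]: print('plate',onz(t,a,b,0.01).round(3))
cv2.imwrite('pics/tc.png',cv2.resize(im[150:250,140:240],None,fx=6,fy=6,interpolation=cv2.INTER_CUBIC))
im=cv2.imread('pics/scene0.png');cv2.imwrite('pics/sc.png',cv2.resize(im[190:330,320:450],None,fx=4.2,fy=4.2,interpolation=cv2.INTER_CUBIC))
```

```text
tool axes cols [[ 0.342 -0.     0.94 ]
 [-0.94   0.001  0.342]
 [-0.001 -1.     0.   ]]
wristcam [ 0.26296869 -0.48935843  0.38344277] rel tool [-0.00019479 -0.17839391  0.0798887 ] fwd [-0.25731172 -0.09302412 -0.96184052]
cyl mean [ 0.53631046 -0.2194585 ] dir [-0.3276722  -0.94479147] yaw of base dir deg 70.87245186673312 ext -0.09130926762503798 0.10807223545338059 width 0.06320413977467457
base [ 0.56622997 -0.13319028] end [ 0.5008982  -0.32156422]
matTL [ 0.735 -0.019  0.   ]
matTR [ 0.725 -0.415  0.   ]
matBL [ 0.332 -0.015  0.   ]
matBR [ 0.324 -0.412  0.   ]
bottle [ 0.8   -0.006 -0.   ]
bowl [ 0.556 -0.548  0.   ]
tape [0.33  0.201 0.   ]
plate [0.635 0.271 0.01 ]
plate [0.612 0.072 0.01 ]
plate [0.427 0.292 0.01 ]
plate [0.409 0.092 0.01 ]
```

View pics/tc.png

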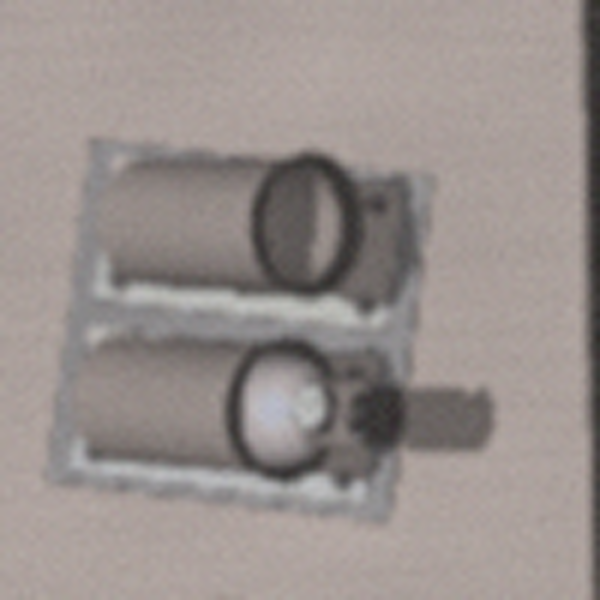

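View pics/sc.png

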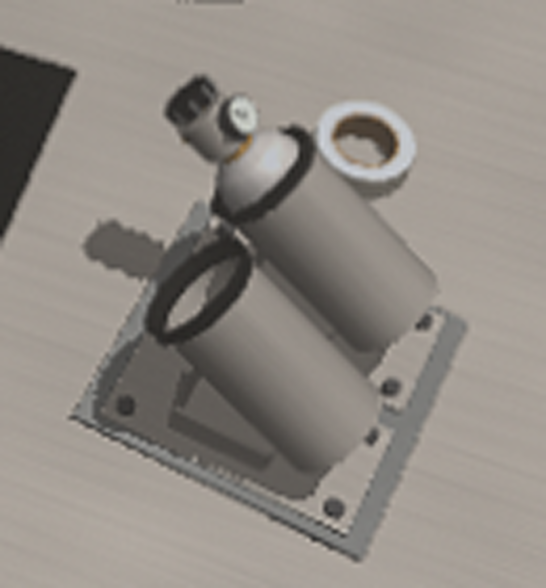

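Holder yaw is about 6°. I'll go above the cylinder with the jaw square to its axis, and look with the wrist camera.

>>> {"name": "servo_tool", "arguments": {
  "series": [
    {"x": 0.3, "y": 0.25, "yaw": 0.3},
    {"x": 0.6, "y": 0.5, "yaw": 0.6},
    {"x": 0.9, "y": 0.75, "yaw": 0.9},
    {"x": 1, "y": 0.85, "yaw": 1}
  ]
}}

```text
$.series[0]: bad value
```

>>> {"name": "servo_tool", "arguments": {
  "series": [
    {"x": 0.3, "y": 0.25, "yaw": 0.2},
    {"x": 0.6, "y": 0.5, "yaw": 0.4},
    {"x": 0.9, "y": 0.75, "yaw": 0.6},
    {"x": 1, "y": 0.85, "yaw": 0.78},
    {"x": 1, "y": 0.85, "yaw": 0.78}
  ]
}}

```text
$.series[0]: bad value
```

>>> {"name": "servo_tool", "arguments": {
  "series": [
    {"x": 0.15, "y": 0.15},
    {"x": 0.32, "y": 0.25},
    {"x": 0.32, "y": 0.25},
    {"x": 0.32, "y": 0.25}
  ]
}}

```text
$.series[0]: bad value
```

Run:
```python
from h import *
o=get_obs();print(o['t'],o['position'],o['joint_positions'])
snap('wrist','w1')
```

```text
0.15 [ 0.18791462 -0.51670189  0.20504475] [-1.28860088e+00  3.00315887e-01  1.52140787e+00 -5.46477456e-06
  1.32070193e+00 -6.65936059e-02]
```

View pics/w1.png

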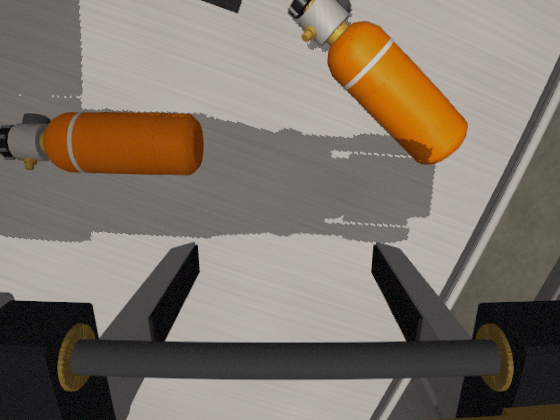

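Each row needs every key, so I'll resend with all of them filled in.

>>> {"name": "servo_tool", "arguments": {
  "series": [
    {"claw": 0, "x": 0.3, "y": 0.25, "z": 0, "yaw": 0.3},
    {"claw": 0, "x": 0.6, "y": 0.5, "z": 0, "yaw": 0.6},
    {"claw": 0, "x": 0.9, "y": 0.75, "z": 0, "yaw": 0.9},
    {"claw": 0, "x": 1, "y": 0.85, "z": 0, "yaw": 1}
  ]
}}

```text
t: 0.6
position: [0.3392, -0.3878, 0.2054]
tcp_rot: [-1.497, 0.561, -0.56]
ft_force: [0.2, -0.5, 0.2]
gripper_width: 0.0939
```

>>> {"name": "servo_tool", "arguments": {
  "series": [
    {"claw": 0, "x": 0.3, "y": 0.25, "z": 0, "yaw": 0.2},
    {"claw": 0, "x": 0.6, "y": 0.5, "z": 0, "yaw": 0.4},
    {"claw": 0, "x": 0.9, "y": 0.75, "z": 0, "yaw": 0.6},
    {"claw": 0, "x": 1, "y": 0.85, "z": 0, "yaw": 0.78},
    {"claw": 0, "x": 1, "y": 0.85, "z": 0, "yaw": 0.78}
  ]
}}

```text
t: 1.1
position: [0.4908, -0.2583, 0.205]
tcp_rot: [-1.555, 0.254, -0.254]
ft_force: [-0.8, -0.5, 0.6]
gripper_width: 0.0939
```

>>> {"name": "servo_tool", "arguments": {
  "series": [
    {"claw": 0, "x": 0.15, "y": 0.15, "z": 0, "yaw": 0},
    {"claw": 0, "x": 0.32, "y": 0.25, "z": 0, "yaw": 0},
    {"claw": 0, "x": 0.32, "y": 0.25, "z": 0, "yaw": 0},
    {"claw": 0, "x": 0.32, "y": 0.25, "z": 0, "yaw": 0}
  ]
}}

```text
t: 1.5
position: [0.5356, -0.2246, 0.2051]
tcp_rot: [-1.555, 0.261, -0.26]
ft_force: [0.2, -0.5, -0.2]
gripper_width: 0.094
```

Run:
```python
from h import *
o=get_obs();print(o['t'],o['position'],o['joint_positions'],o['tcp_rot'])
snap('wrist','w2')
```

```text
1.5 [ 0.53564717 -0.22456066  0.20506866] [-4.59931002e-01  3.69528222e-01  1.42943726e+00 -2.22226701e-04
  1.34335615e+00 -1.27962635e-01] [-1.55505263  0.26107089 -0.25987188]
```

View pics/w2.png

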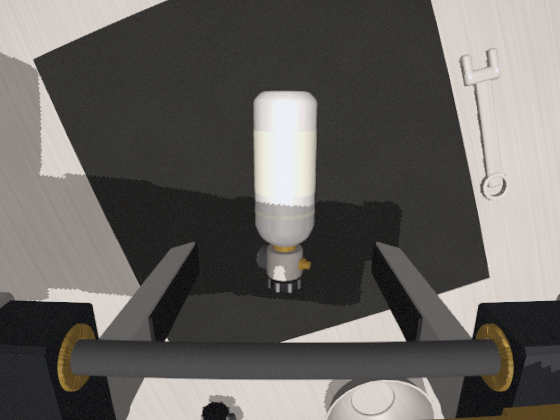

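The wrist view shows the cylinder upright in the image along column 285, with the base at the top (row 93) and the valve block at (284,266). The brass spigot is at (306,265), on the +x side. Next I'll measure these.

```bash
cat > cyl.py <<'E'
from h import *
from scipy.spatial.transform import Rotation as R
def axis(im,w,rows,zc=0.033):
    # body edges per row -> tangent rays; centre line by z plane via mid angle
    g=cv2.cvtColor(im,cv2.COLOR_BGR2GRAY);P=[]
    for r in rows:
        c=np.nonzero(g[r,200:370]>95)[0]+200
        m=(c.min()-.5+c.max()+.5)/2
        P.append(onz(w,m,r,zc)[:2])
    return np.array(P)
E
python3 - <<'E'
from cyl import *
w=camera_params('wrist');im=cv2.imread('pics/w2.png');o=get_obs()
P=axis(im,w,range(110,195,5)); mu=P.mean(0);v=np.linalg.svd(P-mu)[2][0];v=v if v[1]<0 else -v
print('axis dir',v,'angle',np.degrees(np.arctan2(-v[1],-v[0])))
M=R.from_rotvec(o['tcp_rot']).as_matrix();print('jaw',M[:,0],'toolz',M[:,2])
g=cv2.cvtColor(im,cv2.COLOR_BGR2GRAY);print('base col',g[86:104,285].tolist())
b=onz(w,285,93,.060);print('base edge',b)
n=np.array([-v[1],v[0]]) # 
print('tcp off axis',(o['position'][:2]-mu)@n,'n',n)
for nm,(a,c) in dict(valve=(284,266),spig=(306,265),knobend=(284,290)).items(): print(nm,onz(w,a,c,.04).round(4),((onz(w,a,c,.04)[:2]-mu)@n).round(4), ((onz(w,a,c,.033)[:2]-b[:2])@v).round(4))
E
```

```text
axis dir [-0.3343481  -0.94244965] angle 70.46709885837397
jaw [ 9.45184184e-01 -3.26537093e-01 -6.19828632e-04] toolz [ 3.26537110e-01  9.45184379e-01 -7.73506290e-05]
base col [57, 56, 52, 55, 84, 165, 203, 213, 216, 219, 223, 227, 232, 235, 238, 239, 239, 238]
base edge [ 0.56467388 -0.13985473  0.06      ]
tcp off axis 0.000800009846488914 n [ 0.94244965 -0.3343481 ]
valve [ 0.5074 -0.3018  0.04  ] 0.0002 0.1751
spig [ 0.5294 -0.3083  0.04  ] 0.0231 0.1738
knobend [ 0.4982 -0.3283  0.04  ] 0.0004 0.2037
```

>>> {"name": "servo_tool", "arguments": {
  "series": [
    {"claw": 0, "x": 0, "y": 0, "z": -0.3, "yaw": 0},
    {"claw": 0, "x": 0, "y": 0, "z": -0.6, "yaw": 0},
    {"claw": 0, "x": 0, "y": 0, "z": -0.85, "yaw": 0},
    {"claw": 0, "x": 0, "y": 0, "z": -1, "yaw": 0},
    {"claw": 0, "x": 0, "y": 0, "z": -1, "yaw": 0}
  ]
}}

```text
t: 2.05
position: [0.5337, -0.2245, 0.0526]
tcp_rot: [-1.553, 0.266, -0.258]
ft_force: [-0.4, -0.3, -0.0]
gripper_width: 0.0946
```

>>> {"name": "servo_tool", "arguments": {
  "series": [
    {"claw": 0, "x": 0, "y": 0, "z": -0.15, "yaw": 0},
    {"claw": 0, "x": 0, "y": 0, "z": -0.23, "yaw": 0},
    {"claw": 0, "x": 0.05, "y": -0.018, "z": -0.23, "yaw": 0},
    {"claw": 0, "x": 0.1, "y": -0.035, "z": -0.23, "yaw": 0},
    {"claw": 0, "x": 0.13, "y": -0.046, "z": -0.23, "yaw": 0},
    {"claw": 0, "x": 0.16, "y": -0.057, "z": -0.23, "yaw": 0},
    {"claw": 0, "x": 0.19, "y": -0.067, "z": -0.23, "yaw": 0},
    {"claw": 0, "x": 0.22, "y": -0.078, "z": -0.23, "yaw": 0},
    {"claw": 0, "x": 0.25, "y": -0.088, "z": -0.23, "yaw": 0},
    {"claw": 0, "x": 0.25, "y": -0.088, "z": -0.23, "yaw": 0}
  ]
}}

```text
t: 3.05
position: [0.5739, -0.2377, 0.0209]
tcp_rot: [-1.555, 0.26, -0.261]
ft_force: [-0.0, -0.1, 0.4]
gripper_width: 0.0945
```

Run:
```python
from h import *
o=get_obs();print(o['t'],o['position'],o['joint_positions'],o['tcp_rot'],o['ft_force'])
snap('wrist','w3')
```

```text
3.05 [ 0.57394278 -0.23769885  0.02094881] [-4.51606515e-01  6.54034830e-01  1.45985279e+00  2.76117746e-05
  1.02740090e+00 -1.19677920e-01] [-1.55511752  0.26025783 -0.26072844] [-0.02134284 -0.07940177  0.36707248]
```

View pics/w3.png

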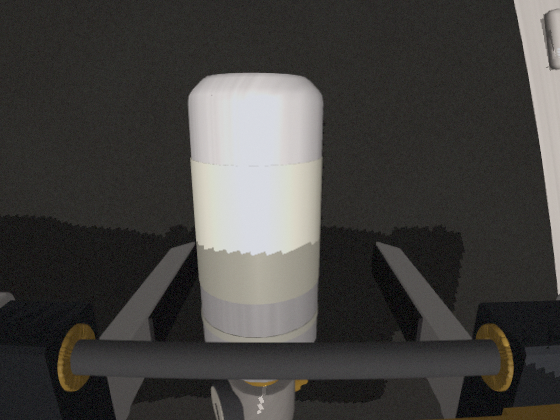

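It rolls freely: the trailing finger (left) is touching the body and the gauge is showing at the lower left. I'll continue 36 mm, then back off to centre and rise to look.

>>> {"name": "servo_tool", "arguments": {
  "series": [
    {"claw": 0, "x": 0.03, "y": -0.01, "z": 0, "yaw": 0},
    {"claw": 0, "x": 0.06, "y": -0.02, "z": 0, "yaw": 0},
    {"claw": 0, "x": 0.09, "y": -0.031, "z": 0, "yaw": 0},
    {"claw": 0, "x": 0.12, "y": -0.042, "z": 0, "yaw": 0},
    {"claw": 0, "x": 0.15, "y": -0.052, "z": 0, "yaw": 0},
    {"claw": 0, "x": 0.18, "y": -0.063, "z": 0, "yaw": 0},
    {"claw": 0, "x": 0.21, "y": -0.073, "z": 0, "yaw": 0},
    {"claw": 0, "x": 0.227, "y": -0.079, "z": 0, "yaw": 0},
    {"claw": 0, "x": 0.227, "y": -0.079, "z": 0, "yaw": 0},
    {"claw": 0, "x": 0.175, "y": -0.061, "z": 0, "yaw": 0},
    {"claw": 0, "x": 0.12, "y": -0.042, "z": 0, "yaw": 0},
    {"claw": 0, "x": 0.12, "y": -0.042, "z": 0, "yaw": 0}
  ]
}}

```text
t: 4.3
position: [0.5903, -0.2435, 0.021]
tcp_rot: [-1.555, 0.261, -0.26]
ft_force: [-0.4, 0.3, -0.3]
gripper_width: 0.0944
```

>>> {"name": "servo_tool", "arguments": {
  "series": [
    {"claw": 0, "x": 0, "y": 0, "z": 0.3, "yaw": 0},
    {"claw": 0, "x": 0, "y": 0, "z": 0.6, "yaw": 0},
    {"claw": 0, "x": 0, "y": 0, "z": 0.9, "yaw": 0},
    {"claw": 0, "x": 0, "y": 0, "z": 1, "yaw": 0},
    {"claw": 0, "x": 0, "y": 0, "z": 1, "yaw": 0}
  ]
}}

```text
t: 4.8
position: [0.5921, -0.2442, 0.1734]
tcp_rot: [-1.556, 0.257, -0.264]
ft_force: [0.3, 0.2, -0.6]
gripper_width: 0.0939
```

Run:
```python
from h import *
o=get_obs();print(o['t'],o['position'],o['tcp_rot'],o['ft_force'])
im,_=snap('wrist','w4')
cv2.imwrite('pics/w4c.png',cv2.resize(im[80:360,180:380],None,fx=2.1,fy=2.1,interpolation=cv2.INTER_CUBIC))
```

```text
4.8 [ 0.59212692 -0.24417733  0.17337914] [-1.55624113  0.25729727 -0.26379686] [ 0.2860208   0.23408518 -0.61584996]
```

View pics/w4c.png

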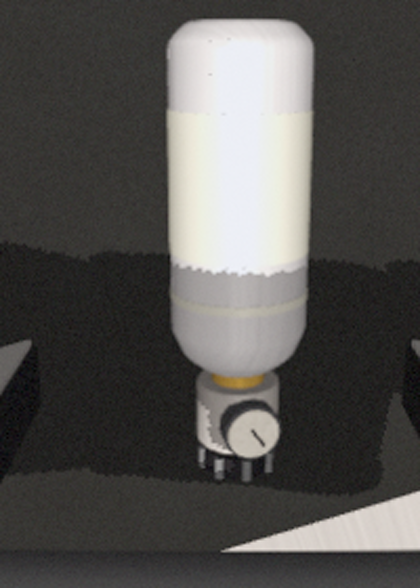

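The crop shows the dial at about (253,432), right of the centre line at about (239), so it rolled a little too far. I'll compute by how much.

```bash
cat > gauge.py <<'E'
from cyl import *
def analyse(im,w,o,rows,box,zc=0.033,thr=95):
    P=axis(im,w,rows,zc); mu=P.mean(0);v=np.linalg.svd(P-mu)[2][0];v=v if v[1]<0 else -v
    n=np.array([-v[1],v[0]])
    x0,x1,y0,y1=box
    hsv=cv2.cvtColor(im[y0:y1,x0:x1],cv2.COLOR_BGR2HSV);m=((hsv[...,2]>150)&(hsv[...,1]<60)).astype(np.uint8)
    k,lab,st,cen=cv2.connectedComponentsWithStats(m)
    out=[]
    for i in range(1,k):
        if st[i,4]>60: out.append((cen[i][0]+x0,cen[i][1]+y0,st[i].tolist()))
    print('axis mu',mu,'v',v,'yaw',np.degrees(np.arctan2(-v[1],-v[0])),'tcp off n',(o['position'][:2]-mu)@n,'along',(o['position'][:2]-mu)@v)
    for a,b,s in out:
        th=0.
        for _ in range(20):
            p=onz(w,a,b,zc+.027*np.cos(th)); l=(p[:2]-mu)@n; th=np.arcsin(np.clip(l/.027,-1,1))
        q=onz(w,a,b,zc+.027*np.cos(th))
        print('blob',a,b,s,'pt',q,'lat',l,'deg',np.degrees(th),'along',(q[:2]-mu)@v, 'base',mu+v*((q[:2]-mu)@v-.171))
    return mu,v,n
E
python3 - <<'E'
from gauge import *
w=camera_params('wrist');o=get_obs();im=cv2.imread('pics/w4.png')
analyse(im,w,o,range(105,200,5),(250,330,255,312))
E
```

```text
axis mu [ 0.61205369 -0.20733373] v [-0.32908156 -0.9443015 ] yaw 70.78696037637873 tcp off n -0.007502958053667377 along 0.041296491309325466
blob 295.32815533980585 285.93203883495147 [25, 18, 38, 25, 515] pt [ 0.57535952 -0.31845111  0.05993191] lat 0.0019163127736182843 deg 4.06996389211871 along 0.11700368297357555 base [ 0.62982289 -0.15634493]
```

Run:
```python
from gauge import *
w=camera_params('wrist');o=get_obs();im=cv2.imread('pics/w4.png')
cv2.imwrite('pics/w4d.png',cv2.resize(im[250:320,250:330],None,fx=8,fy=8,interpolation=cv2.INTER_NEAREST))
P=axis(im,w,range(105,200,5));mu=P.mean(0);v=np.array([-.32908,-.9443]);n=np.array([.9443,-.32908])
for a in (298,300,301,302):
    p=onz(w,a,286,.0595);l=(p[:2]-mu)@n;print(a,l,np.degrees(np.arcsin(l/.027)))
```

```text
298 0.00432226231254578 9.211759686658167
300 0.006112021333076661 13.083520434145935
301 0.007006982225338822 15.041455606231732
302 0.007902001918068825 17.01767735884143
```

View pics/w4d.png

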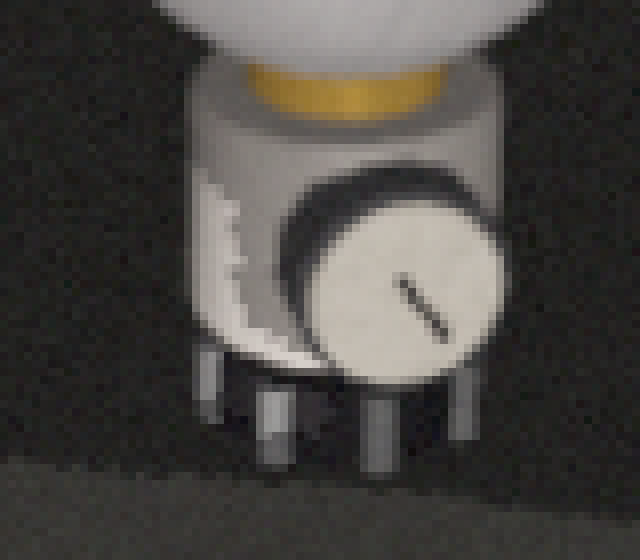

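The dial centre is at column 300.6, which is 14° over (about 7.4 mm), because it coasted about 8 mm past the finger. I'll nudge it back slowly with the leading finger.

>>> {"name": "servo_tool", "arguments": {
  "series": [
    {"claw": 0, "x": 0, "y": 0, "z": -0.33, "yaw": 0},
    {"claw": 0, "x": 0, "y": 0, "z": -0.66, "yaw": 0},
    {"claw": 0, "x": 0, "y": 0, "z": -0.95, "yaw": 0},
    {"claw": 0, "x": 0, "y": 0, "z": -1, "yaw": 0},
    {"claw": 0, "x": 0, "y": 0, "z": -1, "yaw": 0}
  ]
}}

```text
t: 5.35
position: [0.5904, -0.2434, 0.0191]
tcp_rot: [-1.554, 0.264, -0.257]
ft_force: [-0.1, 0.0, 0.0]
gripper_width: 0.0941
```

>>> {"name": "servo_tool", "arguments": {
  "series": [
    {"claw": 0, "x": -0.05, "y": 0.0176, "z": 0, "yaw": 0},
    {"claw": 0, "x": -0.06, "y": 0.021, "z": 0, "yaw": 0},
    {"claw": 0, "x": -0.07, "y": 0.0245, "z": 0, "yaw": 0},
    {"claw": 0, "x": -0.08, "y": 0.028, "z": 0, "yaw": 0},
    {"claw": 0, "x": -0.09, "y": 0.0315, "z": 0, "yaw": 0},
    {"claw": 0, "x": -0.1, "y": 0.035, "z": 0, "yaw": 0},
    {"claw": 0, "x": -0.105, "y": 0.037, "z": 0, "yaw": 0},
    {"claw": 0, "x": -0.105, "y": 0.037, "z": 0, "yaw": 0},
    {"claw": 0, "x": -0.05, "y": 0.0176, "z": 0, "yaw": 0},
    {"claw": 0, "x": 0, "y": 0, "z": 0, "yaw": 0},
    {"claw": 0, "x": 0, "y": 0, "z": 0.3, "yaw": 0},
    {"claw": 0, "x": 0, "y": 0, "z": 0.6, "yaw": 0}
  ]
}}

```text
t: 6.55
position: [0.5915, -0.2438, 0.1109]
tcp_rot: [-1.554, 0.263, -0.258]
ft_force: [0.9, 0.3, 1.0]
gripper_width: 0.0938
```

>>> {"name": "servo_tool", "arguments": {
  "series": [
    {"claw": 0, "x": 0, "y": 0, "z": 0.3, "yaw": 0},
    {"claw": 0, "x": 0, "y": 0, "z": 0.4, "yaw": 0},
    {"claw": 0, "x": 0, "y": 0, "z": 0.4, "yaw": 0}
  ]
}}

```text
t: 6.85
position: [0.5926, -0.2444, 0.1732]
tcp_rot: [-1.556, 0.257, -0.264]
ft_force: [-0.8, 0.0, -1.3]
gripper_width: 0.0943
```

Run:
```python
from gauge import *
o=get_obs();print(o['t'],o['position'],o['ft_force'])
im,w=snap('wrist','w5')
analyse(im,w,o,range(105,200,5),(250,330,255,312))
cv2.imwrite('pics/w5d.png',cv2.resize(im[180:330,210:360],None,fx=4,fy=4,interpolation=cv2.INTER_NEAREST))
```

```text
6.85 [ 0.59262253 -0.24436982  0.17320313] [-0.76471708  0.01562953 -1.26017885]
axis mu [ 0.60412334 -0.20503267] v [-0.33040296 -0.94383997] yaw 70.70676451619491 tcp off n 0.0021421897977366377 along 0.04092787215842763
blob 279.33940774487473 286.6742596810934 [17, 21, 26, 23, 439] pt [ 0.56277744 -0.31640213  0.05990799] lat -0.002227115556926909 deg -4.731461775334807 along 0.11877575374313556 base [ 0.62137839 -0.15574134]
```

View pics/w5d.png

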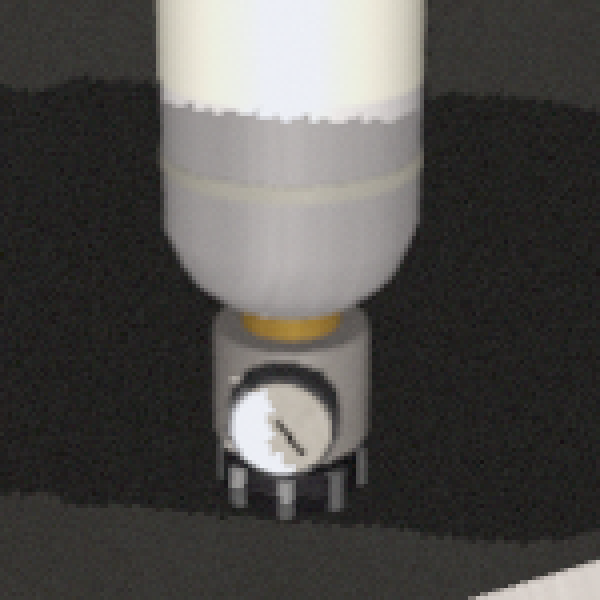

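The gauge is now at about -4.7°: dial at column 280, block centre at 283. The TCP is 2.1 mm past the axis on the +x side, so closing gently here rolls it the last 2 mm. I'll descend, close softly, reopen and check.

>>> {"name": "servo_tool", "arguments": {
  "series": [
    {"claw": 0, "x": 0, "y": 0, "z": -0.33, "yaw": 0},
    {"claw": 0, "x": 0, "y": 0, "z": -0.66, "yaw": 0},
    {"claw": 0, "x": 0, "y": 0, "z": -0.95, "yaw": 0},
    {"claw": 0, "x": 0, "y": 0, "z": -1, "yaw": 0},
    {"claw": 40, "x": 0, "y": 0, "z": -1, "yaw": 0},
    {"claw": 70, "x": 0, "y": 0, "z": -1, "yaw": 0},
    {"claw": 80, "x": 0, "y": 0, "z": -1, "yaw": 0},
    {"claw": 90, "x": 0, "y": 0, "z": -1, "yaw": 0},
    {"claw": 95, "x": 0, "y": 0, "z": -1, "yaw": 0},
    {"claw": 95, "x": 0, "y": 0, "z": -1, "yaw": 0},
    {"claw": 95, "x": 0, "y": 0, "z": -1, "yaw": 0}
  ],
  "squeeze": 3
}}

```text
t: 8.0
position: [0.5918, -0.2441, 0.0217]
tcp_rot: [-1.555, 0.26, -0.262]
ft_force: [0.2, -0.8, 4.1]
gripper_width: 0.0594
```

>>> {"name": "servo_tool", "arguments": {
  "series": [
    {"claw": 60, "x": 0, "y": 0, "z": 0, "yaw": 0},
    {"claw": 0, "x": 0, "y": 0, "z": 0, "yaw": 0},
    {"claw": 0, "x": 0, "y": 0, "z": 0, "yaw": 0},
    {"claw": 0, "x": 0, "y": 0, "z": 0.33, "yaw": 0},
    {"claw": 0, "x": 0, "y": 0, "z": 0.66, "yaw": 0},
    {"claw": 0, "x": 0, "y": 0, "z": 0.95, "yaw": 0},
    {"claw": 0, "x": 0, "y": 0, "z": 1, "yaw": 0},
    {"claw": 0, "x": 0, "y": 0, "z": 1, "yaw": 0}
  ]
}}

```text
t: 8.8
position: [0.5919, -0.244, 0.1721]
tcp_rot: [-1.556, 0.259, -0.262]
ft_force: [0.3, 0.2, -1.2]
gripper_width: 0.094
```

Run:
```python
from gauge import *
o=get_obs();print(o['t'],o['position'],o['ft_force'])
im,w=snap('wrist','w6')
mu,v,n=analyse(im,w,o,range(105,200,5),(250,330,255,312))
p=onz(w,285,238.7,.06)[:2];print('shoulder along',(p-mu)@v)
cv2.imwrite('pics/w6d.png',cv2.resize(im[180:330,210:360],None,fx=4,fy=4,interpolation=cv2.INTER_NEAREST))
s=camera_params('scene');print('scene cam',-s['R'].T@s['t'])
```

```text
8.8 [ 0.59186138 -0.24404174  0.17211997] [ 0.29130224  0.15378624 -1.2466203 ]
axis mu [ 0.60518572 -0.20519066] v [-0.32763287 -0.94480511] yaw 70.87483659093532 tcp off n 0.00013998477338473446 along 0.04107218752944641
blob 282.36761487964986 287.527352297593 [18, 22, 28, 22, 457] pt [ 0.56429991 -0.31712947  0.05992918] lat -0.0019542877939690735 deg -4.150757208327129 along 0.11915589859284825 base [ 0.62217155 -0.15620809]
shoulder along 0.07223147595467996
scene cam [1.23308985 0.16626119 1.0910129 ]
```

View pics/w6d.png

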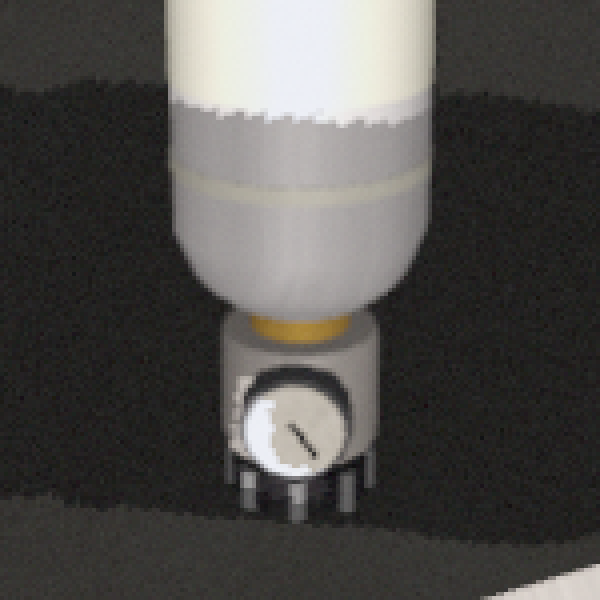

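The dial is centred on the block (columns 284.2 and 285.1), so the gauge is within about 2° of up. Next I'll grasp at s≈115 mm with a soft grip and raise along an arc, so the base stays on the mat and the cylinder tilts in the jaws.

>>> {"name": "servo_tool", "arguments": {
  "series": [
    {"claw": 0, "x": -0.048, "y": -0.139, "z": -0.3, "yaw": 0},
    {"claw": 0, "x": -0.048, "y": -0.139, "z": -0.6, "yaw": 0},
    {"claw": 0, "x": -0.048, "y": -0.139, "z": -0.9, "yaw": 0},
    {"claw": 0, "x": -0.048, "y": -0.139, "z": -1, "yaw": 0}
  ]
}}

```text
t: 9.25
position: [0.581, -0.2632, 0.0141]
tcp_rot: [-1.552, 0.268, -0.253]
ft_force: [-0.3, -0.4, 0.2]
gripper_width: 0.0939
```

>>> {"name": "servo_tool", "arguments": {
  "series": [
    {"claw": 0, "x": 0, "y": 0, "z": -0.035, "yaw": 0},
    {"claw": 40, "x": 0, "y": 0, "z": -0.035, "yaw": 0},
    {"claw": 70, "x": 0, "y": 0, "z": -0.035, "yaw": 0},
    {"claw": 80, "x": 0, "y": 0, "z": -0.035, "yaw": 0},
    {"claw": 90, "x": 0, "y": 0, "z": -0.035, "yaw": 0},
    {"claw": 110, "x": 0, "y": 0, "z": -0.035, "yaw": 0},
    {"claw": 130, "x": 0, "y": 0, "z": -0.035, "yaw": 0},
    {"claw": 130, "x": 0, "y": 0, "z": -0.035, "yaw": 0}
  ],
  "squeeze": 8
}}

```text
t: 10.05
position: [0.5846, -0.2649, 0.0165]
tcp_rot: [-1.555, 0.26, -0.261]
ft_force: [-1.1, 0.8, 6.1]
gripper_width: 0.06
```

>>> {"name": "servo_tool", "arguments": {
  "series": [
    {"claw": 130, "x": 0.006, "y": 0.017, "z": 0.06, "yaw": 0},
    {"claw": 130, "x": 0.012, "y": 0.034, "z": 0.121, "yaw": 0},
    {"claw": 130, "x": 0.021, "y": 0.06, "z": 0.18, "yaw": 0},
    {"claw": 130, "x": 0.031, "y": 0.088, "z": 0.235, "yaw": 0},
    {"claw": 130, "x": 0.043, "y": 0.122, "z": 0.288, "yaw": 0},
    {"claw": 130, "x": 0.055, "y": 0.159, "z": 0.337, "yaw": 0},
    {"claw": 130, "x": 0.055, "y": 0.159, "z": 0.337, "yaw": 0}
  ]
}}

```text
t: 10.75
position: [0.5933, -0.2403, 0.0676]
tcp_rot: [-1.556, 0.258, -0.261]
ft_force: [-0.9, -0.3, -5.6]
gripper_width: 0.0597
```

Run:
```python
from gauge import *
o=get_obs();print(o['t'],o['position'],o['ft_force'],o['ft_torque'])
im,w=snap('wrist','w7');im2,s=snap('scene','s7')
a=cv2.resize(im2[150:310,180:440],None,fx=3,fy=3,interpolation=cv2.INTER_CUBIC);cv2.imwrite('pics/s7c.png',a)
```

```text
10.75 [ 0.59328572 -0.24025101  0.06758401] [-0.86152503 -0.31553473 -5.64863353] [-0.21332714 -0.10746967 -0.08912091]
```

View pics/s7c.png

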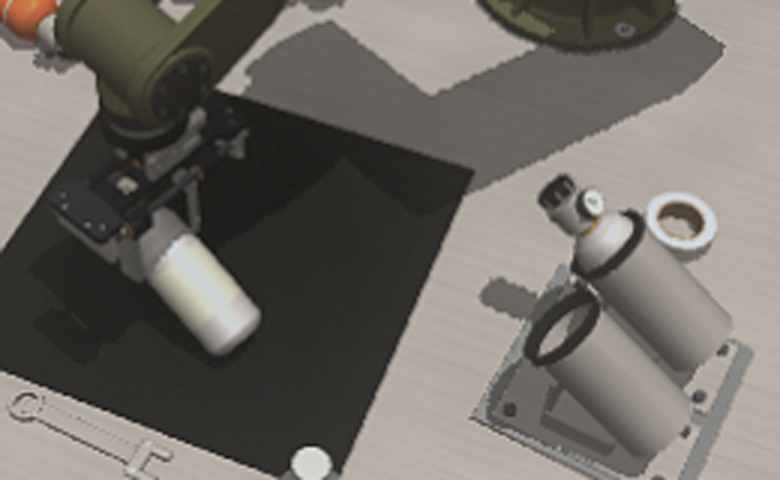

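View pics/w7.png

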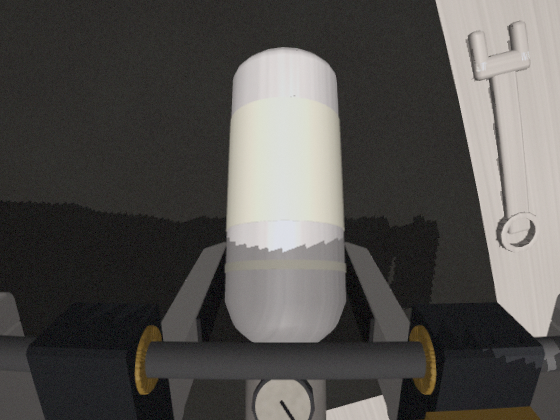

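The wrist view shows the base end narrowing at the top (row 48) and the dial centred at about (284,400). The tilt is taking hold. I'll get it from the two tangent planes of the body edges.

```bash
cat > tilt.py <<'E'
from gauge import *
def tilt(im,w,rows,c0=285,lo=150,hi=420,dbg=False):
    g=cv2.cvtColor(im,cv2.COLOR_BGR2GRAY).astype(float);g=cv2.GaussianBlur(g,(3,3),0)
    L=[];Rr=[]
    for r in rows:
        gx=np.gradient(g[r])
        l=lo+np.argmax(gx[lo:c0-20]);rr=c0+20+np.argmin(gx[c0+20:hi])
        L.append((l,r));Rr.append((rr,r))
    ns=[]
    C=None
    for S in (L,Rr):
        S=np.array(S,float)
        # robust line
        k=np.ones(len(S),bool)
        for _ in range(3):
            p=np.polyfit(S[k,1],S[k,0],1);res=abs(S[:,0]-np.polyval(p,S[:,1]));k=res<max(1.2,1.5*np.median(res))
        if dbg: print('edge',p,k.sum(),'of',len(S),res[k].max())
        D=np.array([ray(w,a,b)[1] for a,b in S[k]]);D/=np.linalg.norm(D,axis=1)[:,None]
        C=ray(w,0,0)[0]; n=np.linalg.svd(D)[2][2];ns.append(n)
    d=np.cross(ns[0],ns[1]);d/=np.linalg.norm(d)
    if d[1]>0:d=-d   # base->valve, towards -y
    # mid ray: bisector
    m=ray(w,(L[len(L)//2][0]+Rr[len(L)//2][0])/2,L[len(L)//2][1])[1]
    for i in (0,1):
        if ns[i]@ray(w,c0,rows[len(rows)//2])[1]<0: ns[i]=-ns[i]
    # axis point: distance .03 inside both planes
    A=np.array([ns[0],ns[1],d]);P=C+np.linalg.solve(A,[.03,.03,0])
    pitch=np.degrees(np.arcsin(d[2]));yaw=np.degrees(np.arctan2(-d[1],-d[0]))
    return P,d,pitch,yaw
E
python3 - <<'E'
from tilt import *
from scipy.spatial.transform import Rotation as R
w=camera_params('wrist');im=cv2.imread('pics/w7.png');o=get_obs()
P,d,p,y=tilt(im,w,range(90,235,3),dbg=True);print('pitch',p,'yaw',y)
M=R.from_rotvec(o['tcp_rot']).as_matrix();G=o['position']-.019*M[:,1]
k=(G-P)@d;Q=P+k*d;print('grasp',G,'axis nearest',Q,Q-G)
# base: top px row 48 -> approx 
o_,r=ray(w,285,48)
# intersect ray w/ axis (closest)
n=np.cross(d,r);A=np.array([d,-r]).T;sol=np.linalg.lstsq(A,o_-P,rcond=None)[0];B=P+d*sol[0];print('base-ish',B,'dist',(Q-B)@d)
# test on level image w6 for method bias (camera params differ; approximates)
E
```

```text
edge [-4.46258503e-02  2.35800816e+02] 49 of 49 0.7763265306122378
edge [5.01519757e-02 3.32617275e+02] 48 of 49 0.7626646403242603
pitch 31.247368902698625 yaw 71.08877405617388
grasp [ 0.59274636 -0.24095365  0.08553106] axis nearest [ 0.59206152 -0.24268989  0.08245817] [-0.00068484 -0.00173624 -0.00307289]
base-ish [ 0.62947477 -0.13348455  0.01241691] dist 0.13502346388897477
```

Pitch is 31°. I'll raise a little more to reach about 35°, then grip hard, lift clear and re-measure.

>>> {"name": "servo_tool", "arguments": {
  "series": [
    {"claw": 130, "x": 0.007, "y": 0.02, "z": 0.025, "yaw": 0},
    {"claw": 130, "x": 0.014, "y": 0.041, "z": 0.05, "yaw": 0},
    {"claw": 130, "x": 0.014, "y": 0.041, "z": 0.05, "yaw": 0}
  ]
}}

```text
t: 11.15
position: [0.5948, -0.2343, 0.0742]
tcp_rot: [-1.555, 0.26, -0.26]
ft_force: [0.4, 0.8, -6.1]
gripper_width: 0.0598
```

>>> {"name": "servo_tool", "arguments": {
  "series": [
    {"claw": 140, "x": 0, "y": 0, "z": 0, "yaw": 0},
    {"claw": 140, "x": 0, "y": 0, "z": 0, "yaw": 0},
    {"claw": 140, "x": 0, "y": 0, "z": 0.1, "yaw": 0},
    {"claw": 140, "x": 0, "y": 0, "z": 0.3, "yaw": 0.05},
    {"claw": 140, "x": 0, "y": 0, "z": 0.5, "yaw": 0.2},
    {"claw": 140, "x": 0, "y": 0, "z": 0.7, "yaw": 0.35},
    {"claw": 140, "x": 0, "y": 0, "z": 0.8, "yaw": 0.44},
    {"claw": 140, "x": 0, "y": 0, "z": 0.8, "yaw": 0.44}
  ],
  "squeeze": 40
}}

```text
t: 11.95
position: [0.5953, -0.2352, 0.1973]
tcp_rot: [-1.571, 0.084, -0.091]
ft_force: [0.7, 0.6, -6.4]
gripper_width: 0.0593
```

Run:
```python
from tilt import *
o=get_obs();print(o['t'],o['position'],o['ft_force'],o['ft_torque'])
im,w=snap('wrist','w8')
P,d,p,y=tilt(im,w,range(90,235,3),dbg=True);print('pitch',p,'yaw',y)
M=R.from_rotvec(o['tcp_rot']).as_matrix();G=o['position']-.019*M[:,1]
Q=P+((G-P)@d)*d;print('G',G,'Q-G',Q-G,'yaw tool',np.degrees(np.arctan2(M[1,2],M[0,2])))
```

```text
11.95 [ 0.5953439  -0.23517811  0.19726868] [ 0.7262811   0.60550652 -6.44999239] [-0.10719692 -0.07631852 -0.00260644]
edge [-5.90816327e-02  2.39816122e+02] 49 of 49 1.0089795918366917
edge [6.29689128e-02 3.29119811e+02] 47 of 49 0.8545369746592542
pitch 35.83799698425312 yaw 83.46320831912806
G [ 0.59525986 -0.23513716  0.21626845] Q-G [-0.00030751 -0.00224795 -0.00314074] yaw tool 83.61539199752364
```

View pics/w8.png

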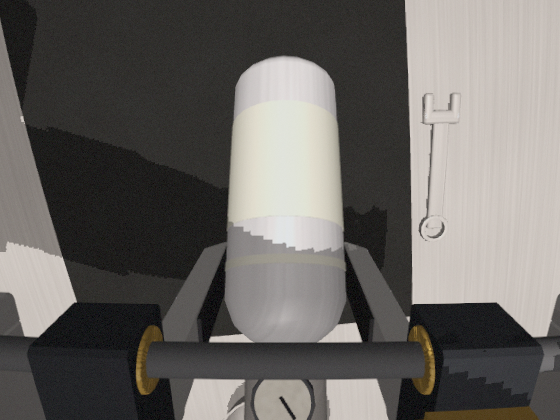

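Pitch is 35.8°, yaw 83.5° and the grip is holding; the dial is at (283,402), still up. Next I'll locate the holder mouth from the first top and scene pictures.

Run:
```python
from h import *
t=camera_params('top');s=camera_params('scene')
def lip(f,box,thr):
    im=cv2.imread('pics/%s0.png'%f);x0,x1,y0,y1=box
    g=cv2.resize(cv2.cvtColor(im,cv2.COLOR_BGR2GRAY)[y0:y1,x0:x1],None,fx=8,fy=8,interpolation=cv2.INTER_CUBIC)
    m=(g<thr).astype(np.uint8);cs,_=cv2.findContours(m,cv2.RETR_EXTERNAL,cv2.CHAIN_APPROX_NONE);c=max(cs,key=cv2.contourArea)
    h=cv2.convexHull(c);e=cv2.fitEllipse(h);v=cv2.cvtColor(g,cv2.COLOR_GRAY2BGR);cv2.ellipse(v,e,(0,0,255),1);cv2.drawContours(v,[c],-1,(0,255,0),1);cv2.imwrite('pics/lip_%s.png'%f,v)
    return (e[0][0]+.5)/8-.5+x0,(e[0][1]+.5)/8-.5+y0,e
for th in (60,70):
    a=lip('top',(178,204,170,203),th);b=lip('scene',(350,384,240,275),th);print(a,b)
    A=ray(t,*a[:2]);B=ray(s,*b[:2]);X=tri([A,B]);print('mouth',X,'resid',proj(t,X)-a[:2],proj(s,X)-b[:2])
```

```text
(191.78128719329834, 187.0853729248047, ((113.75029754638672, 140.1829833984375), (115.02993774414062, 175.02127075195312), 0.5266280174255371)) (367.0379161834717, 258.1840286254883, ((139.80332946777344, 148.97222900390625), (132.89559936523438, 262.2492370605469), 39.813697814941406))
mouth [0.56559515 0.12515192 0.12297916] resid [-0.27923138  0.06844042] [-0.36693305 -0.02403105]
(190.7672872543335, 187.163667678833, ((105.63829803466797, 140.80934143066406), (144.0909881591797, 182.71621704101562), 2.4243178367614746)) (367.03942489624023, 259.3719654083252, ((139.81539916992188, 158.47572326660156), (145.60435485839844, 275.2933044433594), 33.899497985839844))
mouth [0.56624546 0.12747669 0.11959526] resid [ 0.18368174 -0.04537975] [0.24163071 0.01526985]
```

Run:
```python
import cv2,numpy as np
a=cv2.imread('pics/lip_top.png');b=cv2.imread('pics/lip_scene.png');h=max(a.shape[0],b.shape[0])
p=lambda i:cv2.copyMakeBorder(i,0,h-i.shape[0],0,8,0)
cv2.imwrite('pics/lips.png',np.hstack([p(a),p(b)]))
```

```text
(no output)
```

View pics/lips.png

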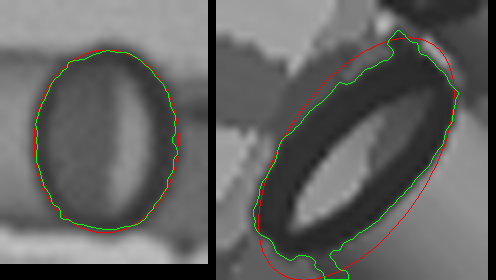

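>>> {"name": "servo_tool", "arguments": {
  "series": [
    {"claw": 140, "x": -0.06, "y": 0.3, "z": 0, "yaw": 0.03},
    {"claw": 140, "x": -0.12, "y": 0.6, "z": 0.05, "yaw": 0.03},
    {"claw": 140, "x": -0.18, "y": 0.9, "z": 0.05, "yaw": 0.03},
    {"claw": 140, "x": -0.2, "y": 1, "z": 0.05, "yaw": 0.03}
  ]
}}

```text
t: 12.4
position: [0.5634, -0.0812, 0.2004]
tcp_rot: [-1.569, 0.077, -0.074]
ft_force: [0.4, -1.0, -7.0]
gripper_width: 0.0593
```

>>> {"name": "servo_tool", "arguments": {
  "series": [
    {"claw": 140, "x": -0.04, "y": 0.2, "z": 0.05, "yaw": 0},
    {"claw": 140, "x": -0.08, "y": 0.36, "z": 0.05, "yaw": 0},
    {"claw": 140, "x": -0.08, "y": 0.36, "z": 0.05, "yaw": 0},
    {"claw": 140, "x": -0.08, "y": 0.36, "z": 0.05, "yaw": 0}
  ]
}}

```text
t: 12.8
position: [0.5523, -0.0308, 0.208]
tcp_rot: [-1.57, 0.077, -0.075]
ft_force: [-0.2, 0.1, -5.8]
gripper_width: 0.0591
```

Run:
```python
from tilt import *
o=get_obs();print(o['t'],o['position'],o['ft_force'])
im,w=snap('wrist','w9');snap('top','t9');im2,_=snap('scene','s9')
P,d,p,y=tilt(im,w,range(90,235,3),dbg=True);print('pitch',p,'yaw',y)
M=R.from_rotvec(o['tcp_rot']).as_matrix();G=o['position']-.019*M[:,1]
Q=P+((G-P)@d)*d;print('G',G,'Q-G',Q-G)
cv2.imwrite('pics/s9c.png',cv2.resize(im2[150:310,240:440],None,fx=4,fy=3.7,interpolation=cv2.INTER_CUBIC))
```

```text
12.8 [ 0.55234859 -0.03075728  0.20796829] [-0.17327652  0.13223056 -5.77628473]
edge [1.14150408e-01 2.05490553e+02] 31 of 49 5.201748068613341
edge [8.83266951e-02 3.23967572e+02] 37 of 49 1.193543654781422
pitch 9.424090464579795 yaw 90.34665105452603
G [ 0.55237368 -0.03075519  0.22696828] Q-G [ 0.00289593 -0.00335826 -0.02033802]
```

View pics/w9.png

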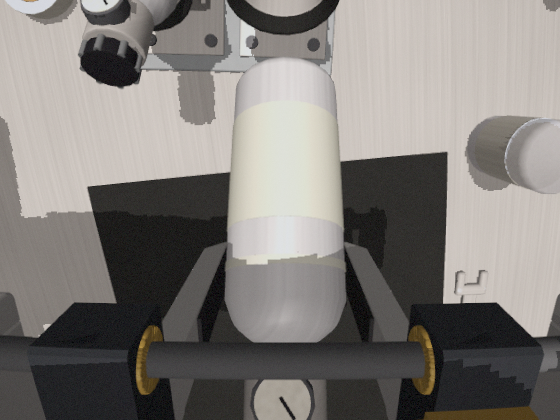

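View pics/s9c.png

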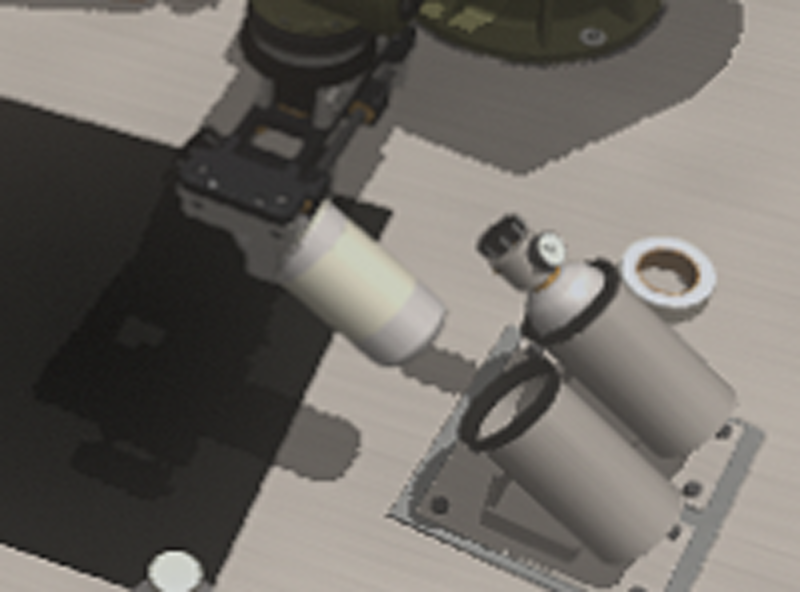

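The wrist view shows the lower arc of the empty holder's lip at the top, outer edge spanning columns 228 to 340 with its bottom at row 33. That is nearly in line with the cylinder axis at column 285. I'll refine the mouth position with the known 40 mm lip radius.

```bash
cat > mouth.py <<'E'
from tilt import *
from scipy.optimize import least_squares
def lip_pts(im,cols,rmax):
    g=cv2.cvtColor(im,cv2.COLOR_BGR2GRAY);P=[]
    for c in cols:
        k=np.nonzero(g[:rmax,c]<45)[0]
        if len(k): P.append((c,k.max()+.5))
    return P
def fit(P,w,yaw=84.,M0=(.566,.126,.12)):
    y=np.radians(yaw);c=np.cos(np.radians(35));u=np.array([-np.cos(y)*c,-np.sin(y)*c,np.sin(np.radians(35))])
    a=np.array([np.sin(y),-np.cos(y),0]);b=np.cross(u,a)*-1
    b=b if b[2]>0 else -b
    for off in (-.004,0,.004):
        M=np.array(M0)+off*u;q=[]
        for p in P:
            o,r=ray(w,*p);X=o+r*((M-o)@u)/(r@u);q.append(((X-M)@a,(X-M)@b))
        q=np.array(q)
        s=least_squares(lambda c:np.hypot(q[:,0]-c[0],q[:,1]-c[1])-.04,[0,0],loss='soft_l1',f_scale=.001)
        print(off,'ca',s.x,'M',M+a*s.x[0]+b*s.x[1],'rms',np.sqrt(np.mean(s.fun**2)))
E
python3 - <<'E'
from mouth import *
im=cv2.imread('pics/w9.png');w=camera_params('wrist')
P=lip_pts(im,range(232,337,3),40);print([tuple(map(float,p)) for p in P[::3]])
fit(P,w);fit(P,w,yaw=83)
P,d,p,y=tilt(im,w,range(105,235,3),lo=215,hi=360,dbg=True);print('pitch',p,'yaw',y)
E
```

```text
[(232.0, 8.5), (241.0, 18.5), (250.0, 24.5), (259.0, 29.5), (268.0, 31.5), (277.0, 33.5), (286.0, 33.5), (295.0, 32.5), (304.0, 31.5), (313.0, 27.5), (322.0, 21.5), (331.0, 12.5)]
-0.004 ca [ 0.00101666 -0.0062987 ] M [0.56697595 0.1255594  0.1125461 ] rms 0.00038464653880864743
0 ca [ 0.00105065 -0.00218251] M [0.56691404 0.1246452  0.11821219] rms 0.00033864168795107137
0.004 ca [0.00110719 0.00192797] M [0.56687422 0.12372539 0.12387361] rms 0.0003672205912627747
-0.004 ca [ 0.0006192  -0.00628202] M [0.56657478 0.12560036 0.11255976] rms 0.0003741218217903573
0 ca [ 0.00066952 -0.00216369] M [0.56651329 0.12468661 0.11822761] rms 0.0003252406968270439
0.004 ca [0.00073352 0.00194939] M [0.566465   0.12376821 0.12389115] rms 0.00035390911050738435
edge [-9.23779953e-02  2.47316626e+02] 32 of 44 1.1343184275457077
edge [9.18144063e-02 3.23230697e+02] 33 of 44 1.0690394319652796
pitch 45.52543886419113 yaw 84.29236634141684
```

Mouth ≈ (0.567, 0.125, 0.119), and the cylinder yaw of 84.3° matches the holder. I'll place the base 30 mm in front of the mouth on the bore axis.

>>> {"name": "servo_tool", "arguments": {
  "series": [
    {"claw": 140, "x": 0.01, "y": 0.13, "z": -0.07, "yaw": 0},
    {"claw": 140, "x": 0.017, "y": 0.265, "z": -0.147, "yaw": 0},
    {"claw": 140, "x": 0.017, "y": 0.265, "z": -0.147, "yaw": 0},
    {"claw": 140, "x": 0.017, "y": 0.265, "z": -0.147, "yaw": 0}
  ]
}}

```text
t: 13.35
position: [0.5552, 0.0085, 0.1864]
tcp_rot: [-1.57, 0.077, -0.076]
ft_force: [0.3, 0.7, -5.3]
gripper_width: 0.0591
```

Run:
```python
from tilt import *
o=get_obs();print(o['t'],o['position'],o['ft_force'])
im,w=snap('wrist','w10');im2,s=snap('scene','s10')
# predicted axis overlays
y=np.radians(84);c=np.cos(np.radians(35));u=np.array([-np.cos(y)*c,-np.sin(y)*c,np.sin(np.radians(35))]);M=np.array([.567,.1247,.119])
big=cv2.resize(im2[190:310,290:440],None,fx=5,fy=5,interpolation=cv2.INTER_CUBIC)
for t in (-.13,0,.03,.1):
    q=proj(s,M+u*t);cv2.circle(big,(int((q[0]-290+.5)*5),int((q[1]-190+.5)*5)),4,(0,0,255),-1)
cv2.imwrite('pics/s10c.png',big)
```

```text
13.35 [0.55519424 0.0085139  0.18643084] [ 0.25147279  0.72599027 -5.28478402]
```

View pics/s10c.png

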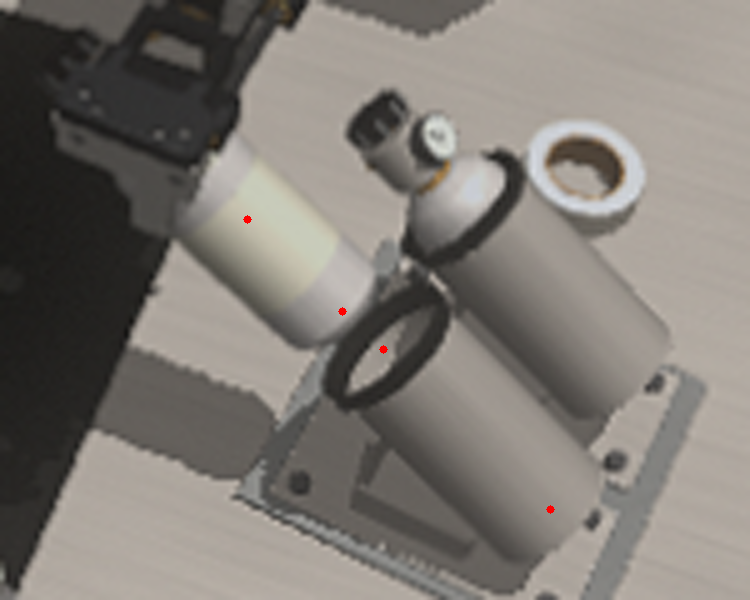

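View pics/w10.png

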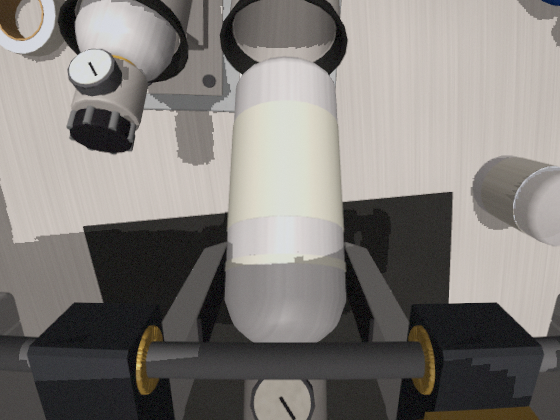

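The overlay puts the predicted mouth centre on the lip, and the cylinder axis lies along the bore line. In the wrist view the lip spans columns 220 to 347 and the cylinder is centred at 285. I'll start the insertion and watch the force.

>>> {"name": "servo_tool", "arguments": {
  "series": [
    {"claw": 140, "x": 0.006, "y": 0.06, "z": -0.042, "yaw": 0},
    {"claw": 140, "x": 0.012, "y": 0.12, "z": -0.084, "yaw": 0},
    {"claw": 140, "x": 0.018, "y": 0.18, "z": -0.127, "yaw": 0},
    {"claw": 140, "x": 0.024, "y": 0.23, "z": -0.162, "yaw": 0},
    {"claw": 140, "x": 0.026, "y": 0.244, "z": -0.172, "yaw": 0}
  ]
}}

```text
t: 13.95
position: [0.5593, 0.0446, 0.1622]
tcp_rot: [-1.574, 0.075, -0.076]
ft_force: [-12.4, -23.5, 24.4]
gripper_width: 0.0595
```

Run:
```python
from tilt import *
o=get_obs();print(o['t'],o['position'],o['ft_force'],o['ft_torque'])
im,w=snap('wrist','w11')
```

```text
13.95 [0.55929805 0.0445642  0.16224075] [-12.36120788 -23.51748247  24.43323691] [-4.12125078  2.85889041  0.44427515]
```

View pics/w11.png

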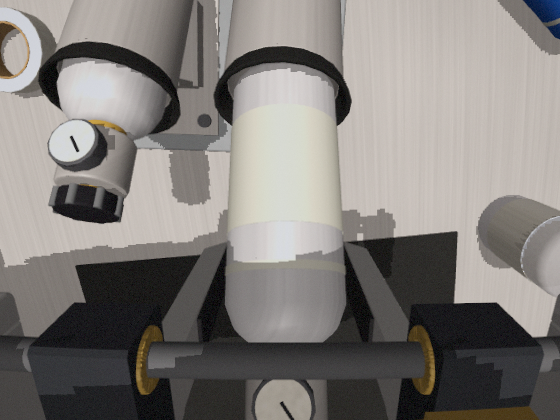

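The force is about 29 N along the bore, plus a sideways part of roughly -9 N in x and 11 N towards upper. The base is rubbing the +x and lower side of the flare, so I'll back off, shift 2 mm towards -x and up, and retry.

>>> {"name": "servo_tool", "arguments": {
  "series": [
    {"claw": 140, "x": -0.017, "y": -0.036, "z": 0.042, "yaw": 0},
    {"claw": 140, "x": -0.017, "y": -0.036, "z": 0.042, "yaw": 0},
    {"claw": 140, "x": -0.014, "y": -0.015, "z": 0.025, "yaw": 0},
    {"claw": 140, "x": -0.012, "y": 0.007, "z": 0.011, "yaw": 0},
    {"claw": 140, "x": -0.012, "y": 0.007, "z": 0.011, "yaw": 0}
  ]
}}

```text
t: 14.5
position: [0.5576, 0.0463, 0.1631]
tcp_rot: [-1.571, 0.075, -0.077]
ft_force: [-3.1, -8.2, 4.4]
gripper_width: 0.0592
```

```bash
cat > f.py <<'E'
from h import *
o=get_obs();f=o['ft_force']-np.array([0,0,-5.7])
y=np.radians(84);c=np.cos(np.radians(35));u=np.array([-np.cos(y)*c,-np.sin(y)*c,np.sin(np.radians(35))]);a=np.array([np.sin(y),-np.cos(y),0]);b=np.cross(a,u);b*=np.sign(b[2])
print('t',o['t'],'F u/lat/up',(f@u).round(1),(f@a).round(1),(f@b).round(1),'torq',o['ft_torque'].round(2),'pos',o['position'].round(4))
M=np.array([.567,.1247,.119]);Q=o['position']+[-.0003,-.0022,.0159];r=Q-M;print('D(s115)',.115-r@u,'lat',r@a,'up',r@b)
E
python3 f.py
```

```text
t 14.5 F u/lat/up 12.8 -2.2 3.4 torq [-1.57  0.7   0.28] pos [0.5576 0.0463 0.1631]
D(s115) 0.014071795351399574 lat -0.0012529997425079575 up 0.0025671015305300266
```

>>> {"name": "servo_tool", "arguments": {
  "series": [
    {"claw": 140, "x": -0.001, "y": 0.018, "z": -0.008, "yaw": 0},
    {"claw": 140, "x": 0.001, "y": 0.035, "z": -0.02, "yaw": 0},
    {"claw": 140, "x": 0.003, "y": 0.052, "z": -0.031, "yaw": 0},
    {"claw": 140, "x": 0.005, "y": 0.068, "z": -0.042, "yaw": 0},
    {"claw": 140, "x": 0.006, "y": 0.084, "z": -0.053, "yaw": 0},
    {"claw": 140, "x": 0.006, "y": 0.084, "z": -0.053, "yaw": 0}
  ]
}}

```text
t: 15.1
position: [0.5597, 0.0597, 0.1551]
tcp_rot: [-1.569, 0.073, -0.08]
ft_force: [7.9, -2.3, -2.9]
gripper_width: 0.0596
```

```bash
python3 f.py; python3 -c "
from h import *
snap('wrist','w12')"
```

```text
t 15.1 F u/lat/up 2.8 8.1 1.5 torq [-0.19 -1.88 -0.6 ] pos [0.5597 0.0597 0.1551]
D(s115) 0.02976688304488756 lat -0.0005405495943420022 up 0.003790081260696608
```

View pics/w12.png

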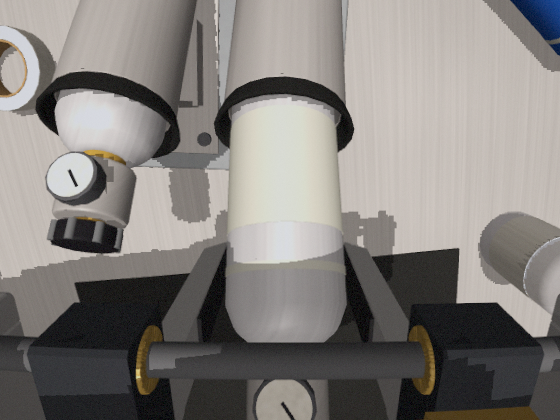

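It's past the flare, about 30 mm deep with 3 N axial. I'll continue 40 mm with a small lateral relief.

>>> {"name": "servo_tool", "arguments": {
  "series": [
    {"claw": 140, "x": 0.006, "y": 0.03, "z": -0.021, "yaw": 0},
    {"claw": 140, "x": 0.011, "y": 0.07, "z": -0.049, "yaw": 0},
    {"claw": 140, "x": 0.015, "y": 0.11, "z": -0.077, "yaw": 0},
    {"claw": 140, "x": 0.019, "y": 0.15, "z": -0.105, "yaw": 0},
    {"claw": 140, "x": 0.023, "y": 0.19, "z": -0.133, "yaw": 0},
    {"claw": 140, "x": 0.026, "y": 0.217, "z": -0.152, "yaw": 0},
    {"claw": 140, "x": 0.026, "y": 0.217, "z": -0.152, "yaw": 0}
  ]
}}

```text
t: 15.85
position: [0.5639, 0.0926, 0.1325]
tcp_rot: [-1.568, 0.073, -0.081]
ft_force: [8.6, 0.9, -2.0]
gripper_width: 0.0593
```

```bash
python3 f.py; python3 -c "
from h import *
snap('wrist','w13')"
```

```text
t 15.85 F u/lat/up 0.6 8.4 4.1 torq [ 0.25 -2.18 -0.79] pos [0.5639 0.0926 0.1325]
D(s115) 0.06992221843931781 lat 0.0002284661306513203 up 0.0043625601518401
```

View pics/w13.png

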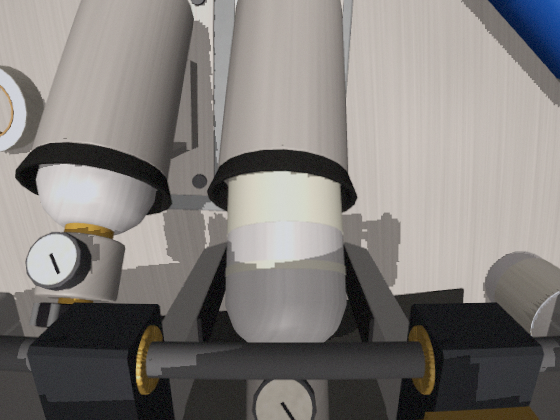

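Depth is about 70 mm and the gauge still faces up. I'll release by opening part way, which keeps clear of the neighbouring holder, then raise straight up and check it stays.

>>> {"name": "servo_tool", "arguments": {
  "series": [
    {"claw": 100, "x": 0, "y": 0, "z": 0, "yaw": 0},
    {"claw": 60, "x": 0, "y": 0, "z": 0, "yaw": 0},
    {"claw": 45, "x": 0, "y": 0, "z": 0, "yaw": 0},
    {"claw": 45, "x": 0, "y": 0, "z": 0, "yaw": 0},
    {"claw": 45, "x": 0, "y": 0, "z": 0.15, "yaw": 0},
    {"claw": 45, "x": 0, "y": 0, "z": 0.45, "yaw": 0},
    {"claw": 45, "x": 0, "y": 0, "z": 0.75, "yaw": 0},
    {"claw": 45, "x": 0, "y": 0, "z": 0.95, "yaw": 0},
    {"claw": 45, "x": 0, "y": 0, "z": 1, "yaw": 0}
  ],
  "squeeze": 20
}}

```text
t: 16.8
position: [0.5628, 0.0919, 0.2856]
tcp_rot: [-1.569, 0.072, -0.08]
ft_force: [0.2, 0.9, -0.4]
gripper_width: 0.0774
```

>>> {"name": "servo_tool", "arguments": {
  "series": [
    {"claw": 150, "x": 0, "y": -0.3, "z": 0, "yaw": 0},
    {"claw": 255, "x": -0.04, "y": -0.6, "z": 0, "yaw": 0},
    {"claw": 255, "x": -0.08, "y": -0.8, "z": 0, "yaw": 0},
    {"claw": 255, "x": -0.08, "y": -0.8, "z": 0, "yaw": 0}
  ]
}}

```text
t: 17.2
position: [0.5493, -0.0311, 0.2806]
tcp_rot: [-1.57, 0.08, -0.078]
ft_force: [0.8, 0.4, -0.2]
gripper_width: 0.049
```

```bash
python3 f.py; python3 -c "
from h import *
snap('wrist','w14');im,_=snap('scene','s14');cv2.imwrite('pics/s14c.png',cv2.resize(im[180:310,290:440],None,fx=4.5,fy=4.5,interpolation=cv2.INTER_CUBIC))"
```

```text
t 17.2 F u/lat/up 2.8 0.7 4.8 torq [-0.07 -0.03 -0.03] pos [ 0.5493 -0.0311  0.2806]
D(s115) -0.11712393813895215 lat -0.0013922574709215078 up 0.05420103130453611
```

View pics/w14.png

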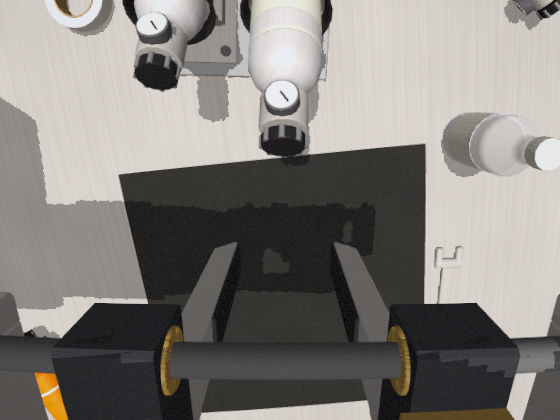

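View pics/s14c.png

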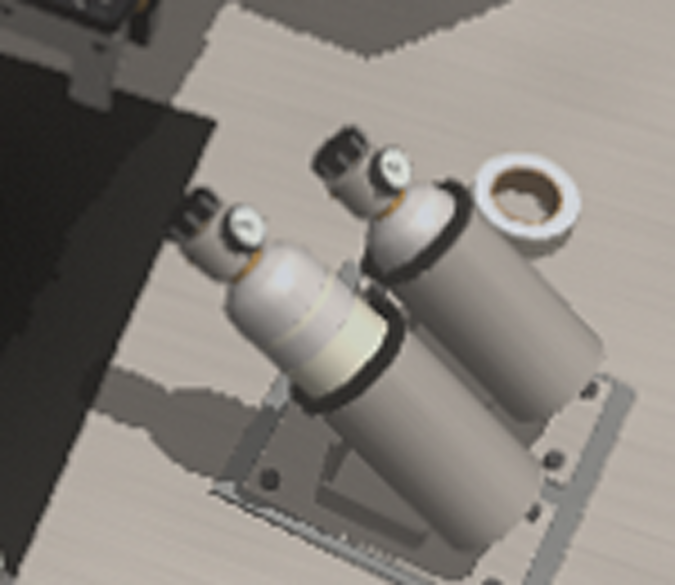

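The cylinder stays partway in with its gauge up, matching its neighbour: dial at (282,95), knob end at about (284,150) in the wrist view. I'll check the predicted knob position against the pixels.

Run:
```python
from h import *
w=camera_params('wrist');s=camera_params('scene');o=get_obs()
y=np.radians(84);c=np.cos(np.radians(35));u=np.array([-np.cos(y)*c,-np.sin(y)*c,np.sin(np.radians(35))]);a=np.array([np.sin(y),-np.cos(y),0]);b=np.cross(a,u);b*=np.sign(b[2])
for up in (0,.002,.004):
    M=np.array([.567,.1247,.119])+up*b
    K=M+.13*u;G=M+.101*u+.027*b
    print(up,'K',K.round(4),'w',proj(w,K).round(1),'dial w',proj(w,G).round(1),'dial s',((proj(s,G)-[290,180])*4.5).round(1),'knob s',((proj(s,K)-[290,180])*4.5).round(1))
# dial triangulation
gw=ray(w,282,95.5);gs=ray(s,290+245/4.5,180+228/4.5);X=tri([gw,gs]);M=np.array([.567,.1247,.119]);r=X-M;print('dial',X,'u/a/b',r@u,r@a,r@b)
```

```text
0 K [0.5559 0.0188 0.1936] w [287.  150.4] dial w [287.4  94.9] dial s [249.4 226.5] knob s [182.8 204.9]
0.002 K [0.556  0.0199 0.1952] w [287.  149.1] dial w [287.4  93.1] dial s [251.6 225.5] knob s [185.  203.9]
0.004 K [0.5561 0.0211 0.1968] w [287.  147.8] dial w [287.4  91.3] dial s [253.9 224.5] knob s [187.1 202.8]
dial [0.55644564 0.05651816 0.1922687 ] u/a/b 0.09847424611378222 -0.0033696030976238934 0.02049215794390833
```

>>> {"name": "servo_tool", "arguments": {
  "series": [
    {"claw": 255, "x": 0.02, "y": 0, "z": -0.25, "yaw": 0},
    {"claw": 255, "x": 0.025, "y": 0.08, "z": -0.45, "yaw": 0},
    {"claw": 255, "x": 0.025, "y": 0.167, "z": -0.527, "yaw": 0},
    {"claw": 255, "x": 0.025, "y": 0.167, "z": -0.527, "yaw": 0},
    {"claw": 255, "x": 0.025, "y": 0.167, "z": -0.527, "yaw": 0}
  ]
}}

```text
t: 17.8
position: [0.5543, -0.0024, 0.204]
tcp_rot: [-1.57, 0.074, -0.076]
ft_force: [0.0, 0.6, -0.3]
gripper_width: 0.0019
```

>>> {"name": "servo_tool", "arguments": {
  "series": [
    {"claw": 255, "x": 0.006, "y": 0.054, "z": -0.038, "yaw": 0},
    {"claw": 255, "x": 0.01, "y": 0.09, "z": -0.063, "yaw": 0},
    {"claw": 255, "x": 0.014, "y": 0.13, "z": -0.092, "yaw": 0},
    {"claw": 255, "x": 0.018, "y": 0.17, "z": -0.12, "yaw": 0},
    {"claw": 255, "x": 0.018, "y": 0.17, "z": -0.12, "yaw": 0}
  ]
}}

```text
t: 18.3
position: [0.5574, 0.0213, 0.1866]
tcp_rot: [-1.572, 0.074, -0.079]
ft_force: [-2.7, -11.0, 13.2]
gripper_width: 0.0006
```

```bash
python3 f.py; python3 -c "
from h import *
snap('wrist','w15');im,_=snap('scene','s15');cv2.imwrite('pics/s15c.png',cv2.resize(im[180:310,290:440],None,fx=4.5,fy=4.5,interpolation=cv2.INTER_CUBIC))"
```

```text
t 18.3 F u/lat/up 20.1 -1.5 9.0 torq [-1.99  0.48 -0.01] pos [0.5574 0.0213 0.1866]
D(s115) -0.019779388653681937 lat 0.0012156613643770542 up 0.007591669434895049
```

View pics/w15.png

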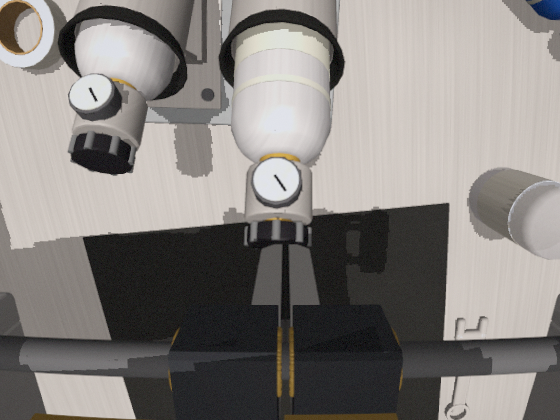

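View pics/s15c.png

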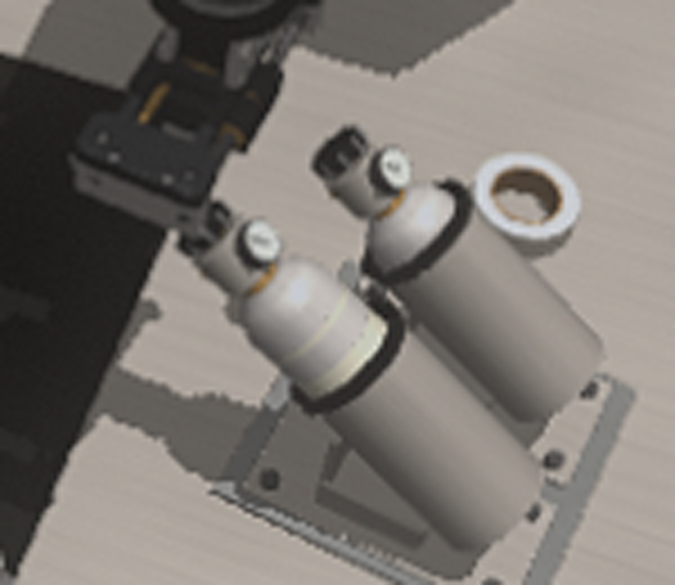

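The push works: the cylinder is moving in at 17 N and the dial at (277,181) is still centred on its block. I'll continue.

>>> {"name": "servo_tool", "arguments": {
  "series": [
    {"claw": 255, "x": 0.001, "y": 0.035, "z": -0.025, "yaw": 0},
    {"claw": 255, "x": 0.003, "y": 0.07, "z": -0.049, "yaw": 0},
    {"claw": 255, "x": 0.005, "y": 0.105, "z": -0.074, "yaw": 0},
    {"claw": 255, "x": 0.007, "y": 0.14, "z": -0.099, "yaw": 0},
    {"claw": 255, "x": 0.009, "y": 0.175, "z": -0.123, "yaw": 0},
    {"claw": 255, "x": 0.011, "y": 0.2, "z": -0.141, "yaw": 0},
    {"claw": 255, "x": 0.011, "y": 0.2, "z": -0.141, "yaw": 0}
  ]
}}

```text
t: 19.1
position: [0.5605, 0.051, 0.1679]
tcp_rot: [-1.572, 0.07, -0.084]
ft_force: [-0.0, -12.7, 28.5]
gripper_width: 0.0001
```

```bash
python3 f.py; python3 -c "
from h import *
snap('wrist','w16');im,_=snap('scene','s16');cv2.imwrite('pics/s16c.png',cv2.resize(im[180:310,290:440],None,fx=4.5,fy=4.5,interpolation=cv2.INTER_CUBIC))"
```

```text
t 19.1 F u/lat/up 30.0 1.3 20.8 torq [-2.36  0.08 -0.  ] pos [0.5605 0.051  0.1679]
D(s115) 0.015414452655592617 lat 0.0012191312528876254 up 0.009401109505071609
```

View pics/w16.png

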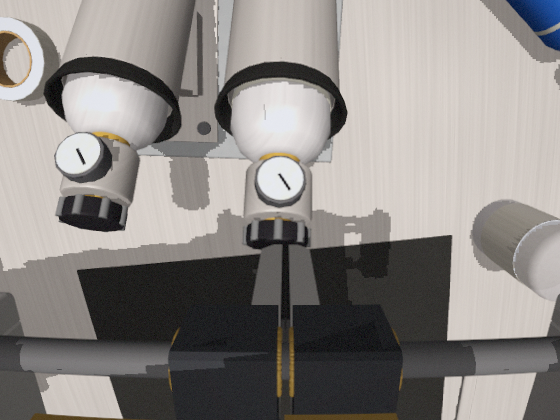

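View pics/s16c.png

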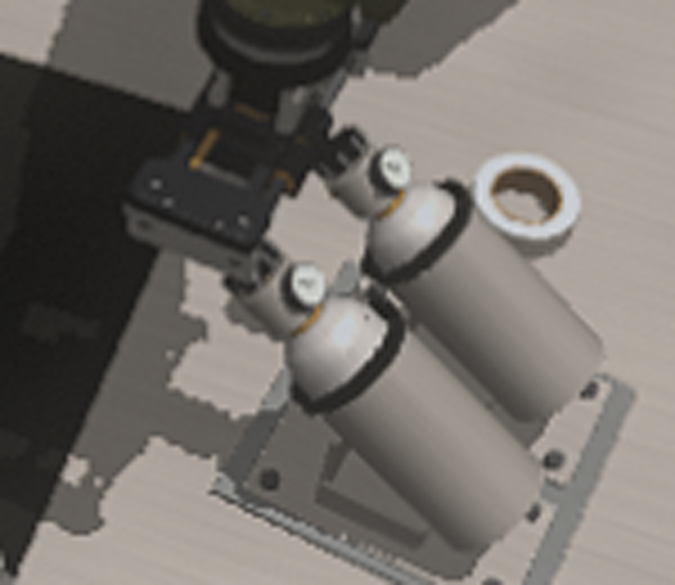

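There are about 12 mm still to go, judging by the neighbour's dial offset. Too much of the push is downward, so I'll continue along the bore with a slightly flatter direction.

>>> {"name": "servo_tool", "arguments": {
  "series": [
    {"claw": 255, "x": 0.001, "y": 0.025, "z": -0.005, "yaw": 0},
    {"claw": 255, "x": 0.003, "y": 0.045, "z": -0.018, "yaw": 0},
    {"claw": 255, "x": 0.005, "y": 0.065, "z": -0.03, "yaw": 0},
    {"claw": 255, "x": 0.007, "y": 0.08, "z": -0.04, "yaw": 0},
    {"claw": 255, "x": 0.007, "y": 0.08, "z": -0.04, "yaw": 0}
  ]
}}

```text
t: 19.7
position: [0.561, 0.0581, 0.1635]
tcp_rot: [-1.58, 0.072, -0.084]
ft_force: [-17.8, -47.3, 51.3]
gripper_width: 0.0006
```

```bash
python3 f.py; python3 -c "
from h import *
snap('wrist','w17');im,_=snap('scene','s17');cv2.imwrite('pics/s17c.png',cv2.resize(im[180:310,290:440],None,fx=4.5,fy=4.5,interpolation=cv2.INTER_CUBIC))"
```

```text
t 19.7 F u/lat/up 72.7 -12.7 18.7 torq [-9.14  3.33  0.01] pos [0.561  0.0581 0.1635]
D(s115) 0.023756407762760973 lat 0.0009213974966083691 up 0.009894048438262268
```

View pics/w17.png

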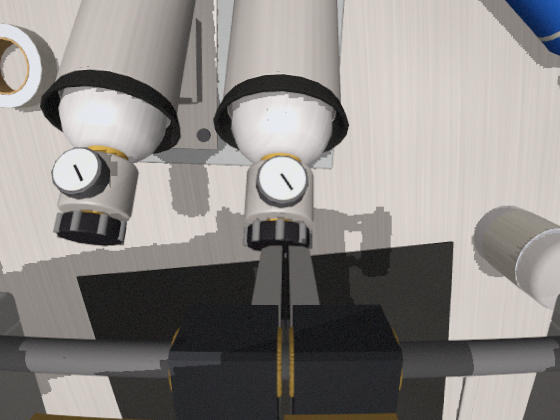

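View pics/s17c.png

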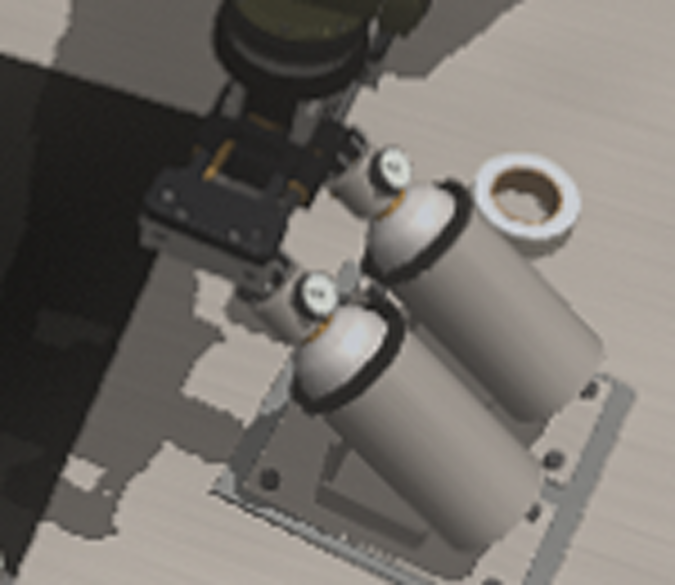

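The force jumped to 72 N, so it's either on the floor or jammed. I'll back off and measure both dials from two views.

>>> {"name": "servo_tool", "arguments": {
  "series": [
    {"claw": 255, "x": -0.005, "y": -0.05, "z": 0.035, "yaw": 0},
    {"claw": 255, "x": -0.012, "y": -0.15, "z": 0.12, "yaw": 0},
    {"claw": 255, "x": -0.012, "y": -0.35, "z": 0.35, "yaw": 0},
    {"claw": 255, "x": -0.012, "y": -0.6, "z": 0.7, "yaw": 0},
    {"claw": 255, "x": -0.012, "y": -0.7, "z": 0.8, "yaw": 0},
    {"claw": 255, "x": -0.012, "y": -0.7, "z": 0.8, "yaw": 0}
  ]
}}

```text
t: 20.4
position: [0.5582, -0.043, 0.2817]
tcp_rot: [-1.57, 0.073, -0.083]
ft_force: [-0.3, 0.5, -0.1]
gripper_width: 0.0008
```

```bash
python3 f.py
python3 - <<'E'
from h import *
im,w=snap('wrist','w18');i2,s=snap('scene','s18');i3,t=snap('top','t18')
cv2.imwrite('pics/s18c.png',cv2.resize(i2[180:310,290:440],None,fx=4.5,fy=4.5,interpolation=cv2.INTER_CUBIC))
cv2.imwrite('pics/t18c.png',cv2.resize(i3[150:250,140:240],None,fx=6,fy=6,interpolation=cv2.INTER_CUBIC))
E
```

```text
t 20.4 F u/lat/up 2.8 -0.4 4.9 torq [ 0.03 -0.11 -0.02] pos [ 0.5582 -0.043   0.2817]
D(s115) -0.12663934894875856 lat 0.008762034256090647 up 0.04878462768316376
```

View pics/w18.png

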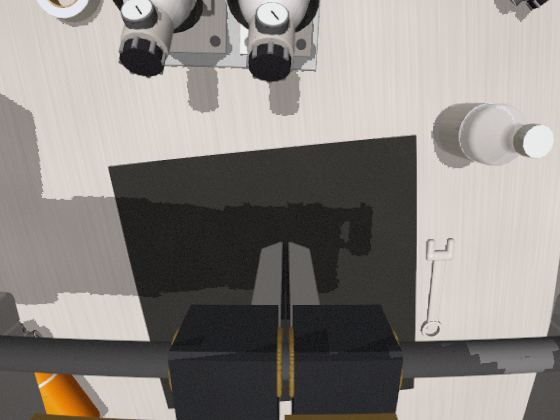

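View pics/s18c.png

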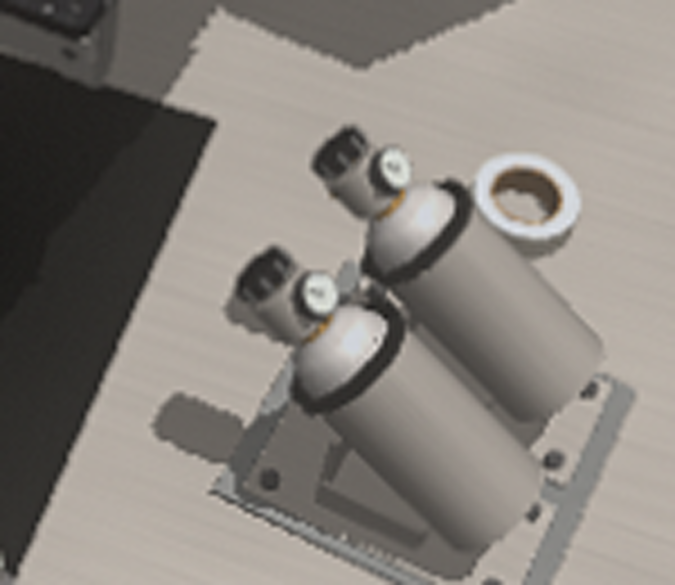

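View pics/t18c.png

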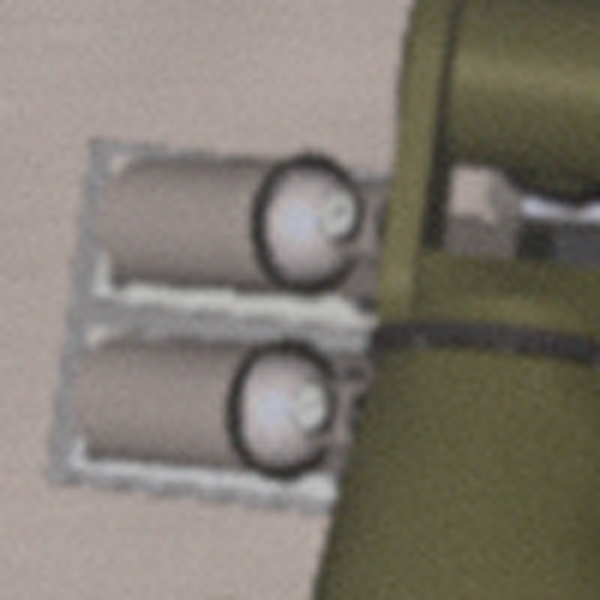

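The top view shows dial-to-lip offsets of about 30 and 27 zoomed px, almost like the neighbour. Next I'll fix both dials in 3D and check the roll.

Run:
```python
from h import *
im=cv2.imread('pics/w18.png');cv2.imwrite('pics/w18c.png',cv2.resize(im[0:90,110:330],None,fx=3.6,fy=3.6,interpolation=cv2.INTER_CUBIC))
s=camera_params('scene');t=camera_params('top');w=camera_params('wrist')
y=np.radians(84);c=np.cos(np.radians(35));u=np.array([-np.cos(y)*c,-np.sin(y)*c,np.sin(np.radians(35))]);a=np.array([np.sin(y),-np.cos(y),0]);b=np.cross(a,u);b*=np.sign(b[2])
def S(p):return ray(s,290-.5+(p[0]+.5)/4.5,180-.5+(p[1]+.5)/4.5)
def T(p):return ray(t,140-.5+(p[0]+.5)/6,150-.5+(p[1]+.5)/6)
X={}
for nm,ps,pt,pw in [('ours',(319,295),(337,211),(272,14)),('nbr',(392,167),(309,405),(138,11))]:
    A=tri([S(ps),T(pt)]);B=tri([S(ps),ray(w,*pw)]);C=tri([S(ps),T(pt),ray(w,*pw)]);X[nm]=C;print(nm,A.round(4),B.round(4),C.round(4))
d=X['ours']-X['nbr'];print('diff u/a/b',d@u,d@a,d@b)
```

```text
ours [0.5664 0.1034 0.1694] [0.5623 0.104  0.165 ] [0.5644 0.104  0.1684]
nbr [0.4655 0.1179 0.1717] [0.465  0.117  0.1716] [0.4651 0.1178 0.1719]
diff u/a/b 0.000786350577062673 0.10021825012874466 -0.0048064833338733815
```

View pics/w18c.png

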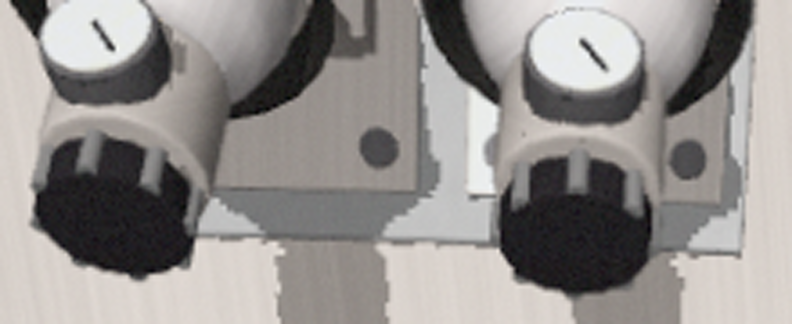

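Our dial is within 1 mm of the neighbour's along the bore, so it looks home. To rule out a jam, I'll give a second, gentler push centred on the knob and see whether anything moves.

>>> {"name": "servo_tool", "arguments": {
  "series": [
    {"claw": 255, "x": -0.02, "y": 0.15, "z": -0.15, "yaw": 0},
    {"claw": 255, "x": -0.02, "y": 0.35, "z": -0.45, "yaw": 0},
    {"claw": 255, "x": -0.02, "y": 0.55, "z": -0.67, "yaw": 0},
    {"claw": 255, "x": -0.018, "y": 0.6, "z": -0.71, "yaw": 0},
    {"claw": 255, "x": -0.014, "y": 0.64, "z": -0.745, "yaw": 0},
    {"claw": 255, "x": -0.012, "y": 0.665, "z": -0.762, "yaw": 0},
    {"claw": 255, "x": -0.012, "y": 0.68, "z": -0.772, "yaw": 0},
    {"claw": 255, "x": -0.012, "y": 0.68, "z": -0.772, "yaw": 0}
  ]
}}

```text
t: 21.35
position: [0.5563, 0.0581, 0.1644]
tcp_rot: [-1.574, 0.075, -0.079]
ft_force: [-9.0, -19.6, 14.5]
gripper_width: 0.0005
```

```bash
python3 f.py
python3 - <<'E'
from h import *
im,w=snap('wrist','w19');i2,s=snap('scene','s19')
E
```

```text
t 21.35 F u/lat/up 28.3 -6.9 4.8 torq [-3.96  1.51 -0.02] pos [0.5563 0.0581 0.1644]
D(s115) 0.022818797304972382 lat -0.0037725341828456884 up 0.010284257049944909
```

View pics/w19.png

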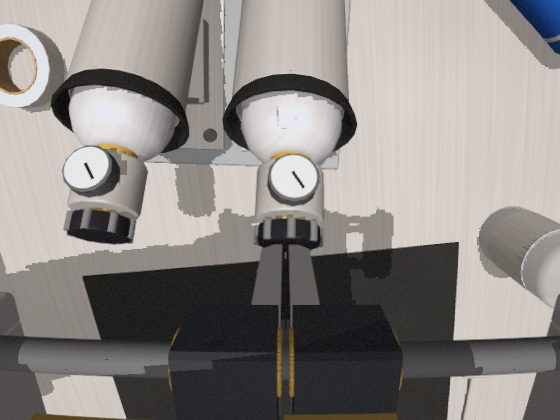

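It stops at the same place (y = 0.0581) with force building quickly, so the base is on the floor of the bore. The dial at (294,178) is within a few pixels of the block centre at 290. I'll withdraw and do the last checks.

>>> {"name": "servo_tool", "arguments": {
  "series": [
    {"claw": 255, "x": 0, "y": -0.05, "z": 0.04, "yaw": 0},
    {"claw": 255, "x": 0, "y": -0.2, "z": 0.18, "yaw": 0},
    {"claw": 255, "x": 0, "y": -0.45, "z": 0.45, "yaw": 0},
    {"claw": 255, "x": -0.1, "y": -0.7, "z": 0.75, "yaw": 0},
    {"claw": 255, "x": -0.3, "y": -0.95, "z": 0.8, "yaw": 0},
    {"claw": 255, "x": -0.5, "y": -1, "z": 0.8, "yaw": 0},
    {"claw": 255, "x": -0.5, "y": -1, "z": 0.8, "yaw": 0}
  ]
}}

```text
t: 22.15
position: [0.4786, -0.0909, 0.2842]
tcp_rot: [-1.57, 0.076, -0.081]
ft_force: [0.3, 0.1, 0.0]
gripper_width: 0.0004
```

>>> {"name": "servo_tool", "arguments": {
  "series": [
    {"claw": 255, "x": -0.2, "y": -0.3, "z": 0, "yaw": 0},
    {"claw": 255, "x": -0.3, "y": -0.6, "z": 0, "yaw": 0},
    {"claw": 255, "x": -0.3, "y": -0.9, "z": 0, "yaw": 0},
    {"claw": 255, "x": -0.3, "y": -0.9, "z": 0, "yaw": 0},
    {"claw": 255, "x": -0.3, "y": -0.9, "z": 0, "yaw": 0}
  ]
}}

```text
t: 22.65
position: [0.4358, -0.2243, 0.2821]
tcp_rot: [-1.569, 0.077, -0.078]
ft_force: [-0.5, 0.1, 0.8]
gripper_width: 0.0002
```

Run:
```python
from h import *
o=get_obs();print(o['t'],o['position'],o['ft_force'])
i2,s=snap('scene','s20');i3,t=snap('top','t20')
cv2.imwrite('pics/f20.png',np.hstack([cv2.resize(i2[180:310,310:440],(399,399),interpolation=cv2.INTER_CUBIC),cv2.resize(i3[150:250,140:240],(400,399),interpolation=cv2.INTER_CUBIC)]))
```

```text
22.65 [ 0.43576637 -0.2242997   0.2820729 ] [-0.52367002  0.1389798   0.84817671]
```

View pics/f20.png

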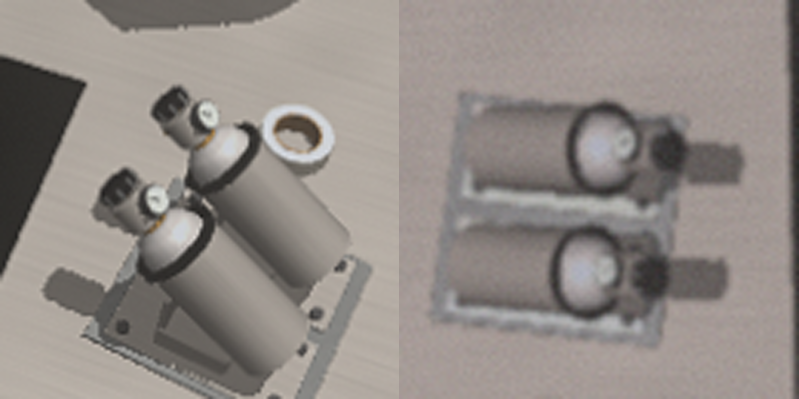

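View pics/s20.png

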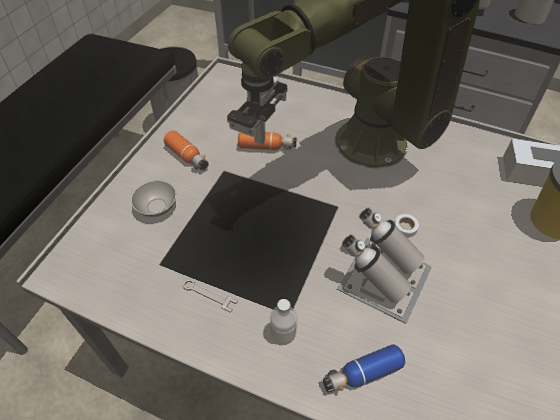

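Everything else is in its original place. In the top crop our dial-to-knob line slopes a bit more than the neighbour's, which could be a few degrees of roll. I'll take one closer wrist look to measure it.

>>> {"name": "servo_tool", "arguments": {
  "series": [
    {"claw": 255, "x": 0.2, "y": 0.3, "z": 0, "yaw": 0},
    {"claw": 255, "x": 0.45, "y": 0.6, "z": 0.03, "yaw": 0},
    {"claw": 255, "x": 0.65, "y": 0.9, "z": 0.03, "yaw": 0},
    {"claw": 255, "x": 0.8, "y": 1, "z": 0.03, "yaw": 0}
  ]
}}

```text
t: 23.15
position: [0.5566, -0.0697, 0.2872]
tcp_rot: [-1.569, 0.073, -0.075]
ft_force: [0.2, -1.5, 0.7]
gripper_width: 0.0004
```

>>> {"name": "servo_tool", "arguments": {
  "series": [
    {"claw": 255, "x": 0, "y": 0.3, "z": 0, "yaw": 0},
    {"claw": 255, "x": 0, "y": 0.6, "z": 0, "yaw": 0},
    {"claw": 255, "x": 0, "y": 0.67, "z": 0, "yaw": 0},
    {"claw": 255, "x": 0, "y": 0.67, "z": 0, "yaw": 0},
    {"claw": 255, "x": 0, "y": 0.67, "z": 0, "yaw": 0}
  ]
}}

```text
t: 23.65
position: [0.5556, 0.0267, 0.2865]
tcp_rot: [-1.57, 0.075, -0.076]
ft_force: [-0.6, 0.5, 0.4]
gripper_width: 0.0006
```

Run:
```python
from h import *
o=get_obs();print(o['t'],o['position'],o['ft_force'])
im,w=snap('wrist','w21')
cv2.imwrite('pics/w21c.png',cv2.resize(im[20:220,110:360],None,fx=3.2,fy=3,interpolation=cv2.INTER_CUBIC))
```

```text
23.65 [0.55556325 0.02670724 0.28648907] [-0.57584096  0.46414748  0.36686047]
```

View pics/w21.png

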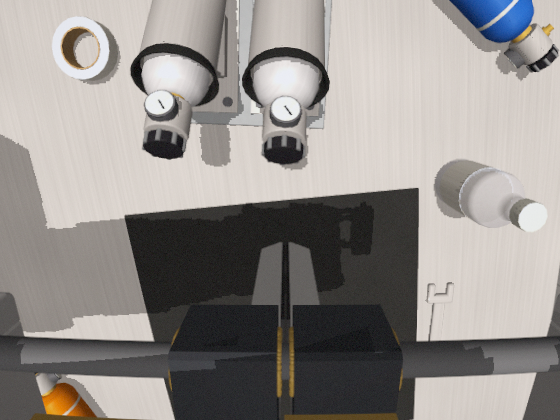

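View pics/w21c.png

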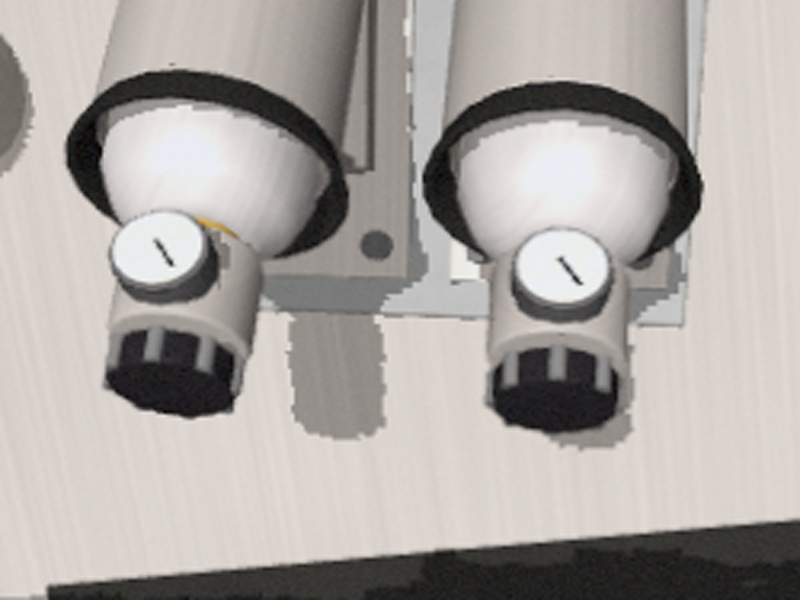

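The close view shows our dial at crop column 565 over a block centred at 560, which is about 3° of roll. It protrudes as far as its neighbour and is centred in the lip. The arm is clear, so I'm handing in.

```bash
python3 -c "
from workcell import *
print(sign_off(), get_obs()['t'])"
```

```text
the job is handed in; nothing more can be done
the job is handed in; nothing more can be done
```

The cylinder is fully home in the empty holder with its gauge on the upper side, about 3° off centre. I handed the job in at about 24 s of the 58 s allowed.

**What I did:**
- **Rolling:** I rolled it along the mat between the open fingers. It first went 14° too far, so I nudged it back until the gauge was within about 2° of straight up.
- **Part insertion:** I gripped it, tilted it to about 35° with the base on the mat, and slid it about 70 mm into the holder. The base first rubbed the flared lip at about 38 N, so I backed off and shifted it 2 mm before going on. After I let go, it stayed in place.
- **Pushing home:** I pushed it the rest of the way with shut fingers on the knob end.

**Last checks:**
- **Depth:** its dial is within about 1 mm of the neighbouring cylinder's along the bore. A second push at about 23 N stopped at the same place.
- **Surroundings:** nothing else on the worktop appears to have moved, and the arm was touching nothing.

**What disagreed or came close:**
- **Push force:** the wrist force peaked at about 72 N when the base met the floor of the holder. That is under the 120 N wrist limit, and contact was with the fingertips rather than the gripper body.
- **Gauge angle:** the coarse top view suggested about 12° of roll, but the closer wrist view showed about 3°, and I trusted that one.
- **Dial height:** triangulation put our dial about 5 mm lower than the neighbour's across the bore. I took that as measurement error because the close view looked normal.

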